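# Set and lock the length stop in a jig's T-track

### The job

Take the blue length stop with the red bar knob out of the wooden rest block and drop its T-nut into the jig's T-track, clear of the clamped pattern board and with the brass nose facing the board's end. Slide it along the track until the nose just touches the board, without shifting the board, then press the knob down against its spring, turn it a quarter turn clockwise to its stop and let it spring up, so that the stop is locked down in the track with its nose still against the board. Be gentle with the track and leave everything else as it lies.

Things in the scene. Friction and masses are not known exactly. Their poses are not given: they have to be found in the camera images.
- stop: length stop, loose, 0.3 kg: blue block 44 (its x) x 72 (its y) x 22 high, origin at the centre of the block's underside, z up. Below it hangs a guide key 15.5 wide (x), 68 long (y), 4 deep (sole and key of slippery plastic), and below the key the T-nut. Gripped by the knob, the block hangs from it. In the rest block its underside lies on the block's top, key and T-nut in the pocket: lift straight up
- stop_nose (a point): middle of the stop's +y face, 13 mm above the block's underside, 36 mm in y from the block's centre. Here a brass nose (screw of 10 mm diameter, steel lock nut) sticks out along the stop's y. How far depends on how it was last set: 5 to 23 mm from this face, not measured. It does not slip when pushed
- stop_nut (a point): centre of the steel T-nut, a bar 14 wide (its x), 30 long (its y), 8 thick, 8 mm below the block's underside when the knob is up. It is on the knob's stem: turns and goes down with it. Unturned it lies along the key; across the slot it cannot come out
- stop_knob (a point): centre of the stop's red bar knob, the place to grip: bar 14 wide (its x, grip across this), 46 long (its y), 22 high, on a stem with a spring above the middle of the block, centre 50 mm above the block's underside when up (28 mm above its top). Turns with the T-nut and lies parallel to it
- knob (a joint): how far knob and T-nut are pressed down against the spring, m: 0 up, stop at 0.0065. About 8 N to start and 1.5 N more per mm. With the stop seated in the track the T-nut is below the lips from 3 mm on; before that the slot keeps it from turning. Locked and let go it comes back to about 3 mm, the T-nut pulled up under the lips
- knob_turn (a joint): turn of knob and T-nut against the block, rad, positive clockwise seen from above: 0 along the key (free), 1.571 at its stop, across the track (locked). Little friction (0.04 N m)
- jig: plywood jig, fixed, 200 (its x) x 400 (its y) x 30 high, with an aluminium T-track let in flush along its y: slot centred on x = 0, 18 wide, 1.5 mm lead-in chamfers; lips 7 thick; channel below 36 wide, 16 high. Origin at the centre of its underside. Fence 20 high on top at x 32 to 50 mm; a toggle hold-down, 130 mm tall over the bench, on the board at y = 145 mm
- board: wooden pattern board, 64 wide (x), 200 long (y), 20 thick, lying on the jig over the track, against the fence, under the hold-down. Axes along the jig's. Origin at the middle of the end that faces the stop, at the underside; the board runs from there to its +y. Only lightly held: it slips along the track if pushed with more than about 7 N
- caddy: wooden rest block, fixed, 270 (its x) x 84 x 30 high, with two pockets 76 long (x) and 22 wide, centred at x = -60 and 60 mm: the stop stands in one (its nose towards the rest block's +x), a black-knobbed T-bolt in the other. Origin at the centre of its underside
- tbolt: spare T-bolt with a black star knob, standing in the other pocket: leave alone
- offcut: wooden offcut 36 x 70 x 18 lying on the jig: leave alone
- screwdriver: screwdriver on the bench: leave alone
- wrench: spanner on the bench: leave alone
- glue: yellow glue bottle, 150 high: leave alone
- screwjar: clear jar, 80 high: leave alone
- tape: yellow tape measure, 60 high: leave alone
- square: try square: leave alone

How it is judged:
By the outcome, as a careful person would: the job done as asked, in the order asked, and still so for the second after the job is handed in, with the robot touching nothing.
It also fails if it takes over 72 s, if anything falls off the work surface, if the arm or the gripper's body presses on something with over 40 N, if the wrist force passes 120 N, or if a joint passes its speed limit or range.

### The arm

A 6-joint arm with a two-finger parallel gripper is mounted at the origin on the work surface. World frame = base frame: x ahead of the robot, y to its left, z up, the work surface at z = 0. Lengths are in mm, angles in rad, forces in N, time in s.
With the tool pointing down it reaches from about 350 to 950 mm from the base axis. Payload 17.4 kg.
Tool frame: the origin (TCP) lies midway between the tips of the shut fingers; the grasp point (between the pads) lies 19 mm behind it (robot.grip_depth is the distance from the TCP to the grasp point, in mm); z points along the fingers, y is the direction in which the jaws open and shut (so a half turn about z gives the same grasp; the last joint's range is limited). The gripper opens to 93 mm and grips with 3 to 60 N. Pads are 15 mm wide; open, the fingers measure 128 mm over their backs; the gripper's body (75 mm by 188 mm) begins 65 mm behind the grasp point.
Start: joints at [1.196, 0.116, 1.442, -0, 1.584, -0.038], TCP at [223.074, 637.079, 218.646] pointing down, gripper open.
Joint ranges: [-2.83, 2.83], [-0.83, 2.19], [0.07, 2.5], [-1.14, 4.28], [0.01, 3], [-2.97, 2.97]. Speed limits (rad/s): [1.89, 1.89, 2.22, 3.14, 3.14, 3.14].

### API

Orientations are given as a unit quaternion [w, x, y, z].
In Python, from plant import readout, eyes, order, robot gives the robot as it stands.
- The arm moves only by the shell command python3 -m creep 'ROWS'. ROWS is JSON, a list that holds one entry, the list of rows, each a list of 7 numbers: the shift along the tool's x, y, z in mm, then the turn, a rotation vector about the tool's x, y, z in degrees, then the opening, from 0 (shut) to 1 (fully open). A call has 1 to 20 rows; each row shifts and turns the pose as measured when the row begins, along the tool's axes as they then stand; what a row does not reach is not made up. A row lasts 1/8 s, in which the tool goes at most 62.5 mm and 10.7 degrees, less where a joint would pass 70% of its speed; a pose out of reach is approached as far as the arm can. A call is refused whole if a number of a shift passes 62.5 or a number of a turn 10.7, either way. A call with a gripper value outside its range is refused whole. The fingers move at their own pace and stop on an object; the grip force is fixed at half the most. Time passes only in rows, so rows that do not move let the fingers close. It gives the time, the measured TCP pose, the force and the opening at its end, in the units of the state.
- readout.get_obs(): the state, without advancing time (a new reading comes with each control period).
- eyes.camera(name): name is "side" or "top" or "wrist"; returns the picture (480x640x3 uint8, red, green, blue); there is no depth.
- eyes.camera_params(name): a dict with "fov_y" (degrees; the focal length in pixels is half the picture's height over the tangent of half this angle, whatever the lens; pixels are square), "cx", "cy" (the principal point, pixels), "distortion" ([k1, k2, p1, p2, k3] as OpenCV has them; the pictures are not rectified), "R" (3x3) and "t" (3): a world point X has camera coordinates R X + t. Camera axes: x right, y down, z forward; pixel columns grow to the right and rows downward; lengths in mm; the calibration is good to about 2 mm. A picture is of the moment at which its call begins: read the wrist's pose just before it. camera_params takes no time and is no camera call; for the wrist camera it gives the pose at the moment of the call.
- order.finish_job(): hands the job in, once; it reports no verdict.
The state is a dict: "time_s": time; "q": joint angles; "joint_velocities": joint speeds; "effort": joint torques, N m; "tcp_pos": TCP position; "tcp_rot": TCP orientation; "contact_force": force on the tool from outside, world axes, zero at the start; "wrist_torque": the same for the moment, N m; "width": finger opening in mm.
Only numpy, scipy, OpenCV 4.12 (cv2) and the standard library are available. Lean on these libraries where they do the work, as an engineer would, in place of code of your own. Each camera call takes 0.05 s, during which the arm holds its last target.

## Working session

There is one attempt and no reset: what is moved stays moved. The work goes in short steps, Python scripts to look and compute and a shell command to move; the robot and the scene stay as the last step left them, time stands still between calls to the robot, and variables do not carry over. Pictures are saved under pics/ and viewed, and the job is handed in when it is done.

```bash
ls; mkdir -p pics; python3 - <<'E'
from plant import readout, eyes, order, robot
import cv2
print(readout.get_obs())
for n in ["side","top","wrist"]:
    print(n,eyes.camera_params(n))
    im=eyes.camera(n); cv2.imwrite(f"pics/{n}0.png",im[:,:,::-1])
E
```

```text
pics
{'time_s': 0.0, 'q': array([ 1.19619080e+00,  1.16479197e-01,  1.44227218e+00,  2.18534877e-05,
        1.58399669e+00, -3.77943225e-02]), 'joint_velocities': array([ 0.00139886, -0.00043635, -0.00201444,  0.00028758, -0.00025057,
       -0.00070593]), 'effort': array([-6.88119217e-04, -7.21267033e+01, -6.22604513e+01,  7.79691897e-02,
        2.40136270e-02, -1.78076411e-04]), 'tcp_pos': array([222.99613749, 636.88152024, 217.90546392]), 'tcp_rot': array([-1.28974915e-04,  1.67610559e-01,  9.85853116e-01, -5.63230522e-04]), 'contact_force': array([-0.2645096 , -0.45677167, -0.69868799]), 'wrist_torque': array([-0.02121558,  0.04119606,  0.00664115]), 'width': 92.82381946378021}
side {'fov_y': 50.18618507269255, 'cx': 319.68804029405607, 'cy': 227.2999463320054, 'distortion': array([0.00441912, 0.        , 0.        , 0.        , 0.        ]), 'R': array([[-0.95775346, -0.28757571, -0.00291791],
       [-0.22101966,  0.74250849, -0.63232227],
       [ 0.1840071 , -0.60496393, -0.77469996]]), 't': array([ 557.25469441,  171.68350863, 1313.15420012])}
top {'fov_y': 55.21221546397551, 'cx': 309.0862409052947, 'cy': 238.74494739231238, 'distortion': array([-0.08057497,  0.        ,  0.        ,  0.        ,  0.        ]), 'R': array([[-0.00993975, -0.99987129,  0.01259371],
       [-0.98904836,  0.00797591, -0.14737615],
       [ 0.14725674, -0.01392067, -0.98900034]]), 't': array([   3.7305597 ,  549.26247594, 1193.73199217])}
wrist {'fov_y': 70.73499272692455, 'cx': 317.9450240569233, 'cy': 239.03904475676828, 'distortion': array([0.01809313, 0.        , 0.        , 0.        , 0.        ]), 'R': array([[ 3.30765872e-01,  9.43712805e-01, -2.81164483e-04],
       [ 9.10426479e-01, -3.19020749e-01,  2.63342720e-01],
       [ 2.48430200e-01, -8.73607641e-02, -9.64702303e-01]]), 't': array([-674.42587176,  -29.84209566,  390.09959534])}
```

View pics/side0.png

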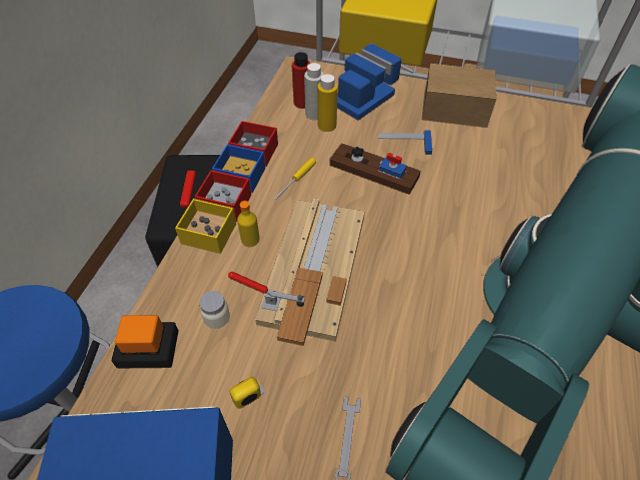

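View pics/top0.png

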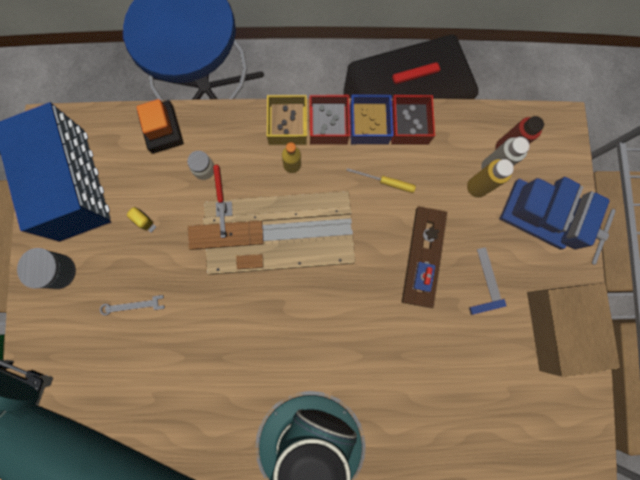

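View pics/wrist0.png

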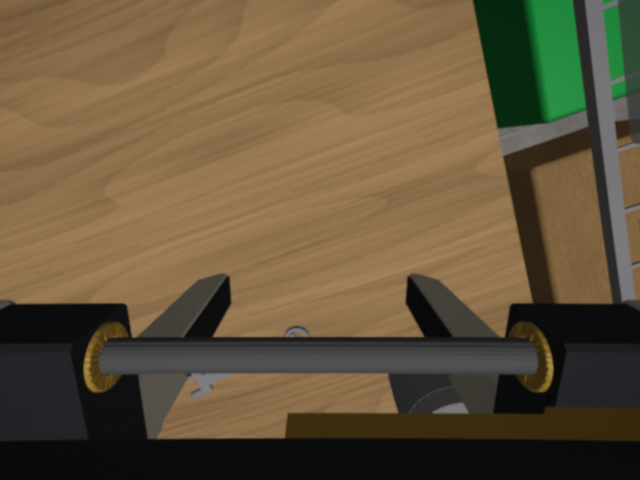

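The top view shows the stop's red knob near (425,275) in the caddy, the jig around (280,232), the board end near x=263 px and the open track to the right of it. I'll write the helpers and zoom in.

```bash
cat > h.py <<'E'
import numpy as np, cv2
from plant import readout, eyes, order, robot
from scipy.spatial.transform import Rotation as Ro
def cam(n):
    p=eyes.camera_params(n); f=240/np.tan(np.radians(p['fov_y']/2))
    K=np.array([[f,0,p['cx']],[0,f,p['cy']],[0,0,1]]); return K,np.array(p['distortion']),np.array(p['R']),np.array(p['t'])
def ray(c,px):
    K,d,R,t=c; u=cv2.undistortPoints(np.array(px,float).reshape(-1,1,2),K,d).reshape(-1,2)
    D=np.c_[u,np.ones(len(u))]@R; return -R.T@t, D
def onz(c,px,z):
    o,D=ray(c,px); s=(z-o[2])/D[:,2]; return o+D*s[:,None]
def proj(c,X):
    K,d,R,t=c; return cv2.projectPoints(np.array(X,float).reshape(-1,1,3),cv2.Rodrigues(R)[0],t,K,d)[0].reshape(-1,2)
def tri(cs,pxs):
    A=np.zeros((3,3));b=np.zeros(3)
    for c,p in zip(cs,pxs):
        o,D=ray(c,p);D=D[0]/np.linalg.norm(D[0]);M=np.eye(3)-np.outer(D,D);A+=M;b+=M@o
    return np.linalg.solve(A,b)
def shot(n,name):
    c=cam(n); im=eyes.camera(n)[:,:,::-1].copy(); cv2.imwrite('pics/'+name,im); 
    np.savez('pics/'+name[:-4]+'.npz',K=c[0],d=c[1],R=c[2],t=c[3]); return c,im
def load(name):
    z=np.load('pics/'+name[:-4]+'.npz'); return (z['K'],z['d'],z['R'],z['t']), cv2.imread('pics/'+name)
def crop(im,x0,y0,x1,y1,s,name):
    cv2.imwrite('pics/'+name,cv2.resize(im[y0:y1,x0:x1],None,fx=s,fy=s,interpolation=cv2.INTER_CUBIC))
def st():
    o=readout.get_obs(); R=Ro.from_quat(np.roll(o['tcp_rot'],-1)).as_matrix()
    np.set_printoptions(precision=2,suppress=True)
    print('t',round(o['time_s'],2),'tcp',o['tcp_pos'],'F',o['contact_force'],'T',o['wrist_torque'],'w',round(o['width'],1)); print(R); return o,R
E
python3 - <<'E'
from h import *
im=cv2.imread('pics/top0.png'); crop(im,180,180,380,290,4,'top0a.png'); crop(im,390,200,460,310,6,'top0b.png')
im=cv2.imread('pics/side0.png'); crop(im,320,140,430,200,7,'side0b.png')
crop(im,240,190,380,350,5,'side0a.png')
E
```

```text
(no output)
```

View pics/top0a.png

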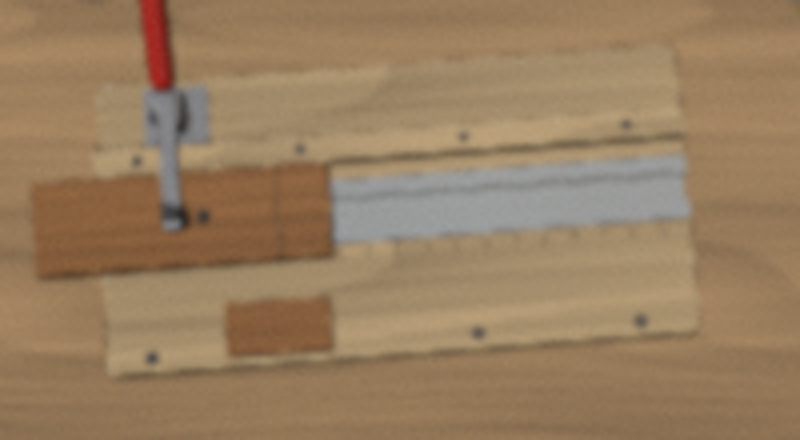

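View pics/top0b.png

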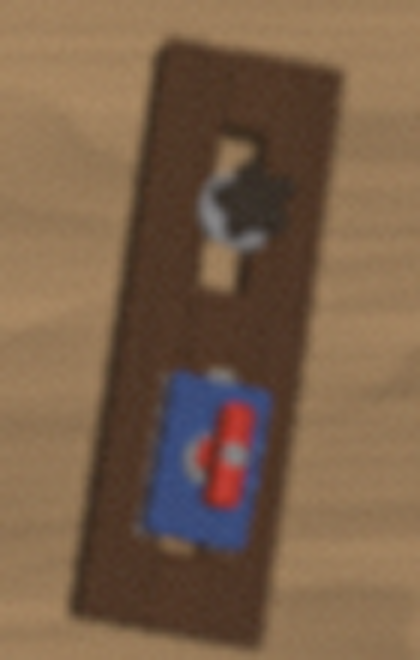

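View pics/side0b.png

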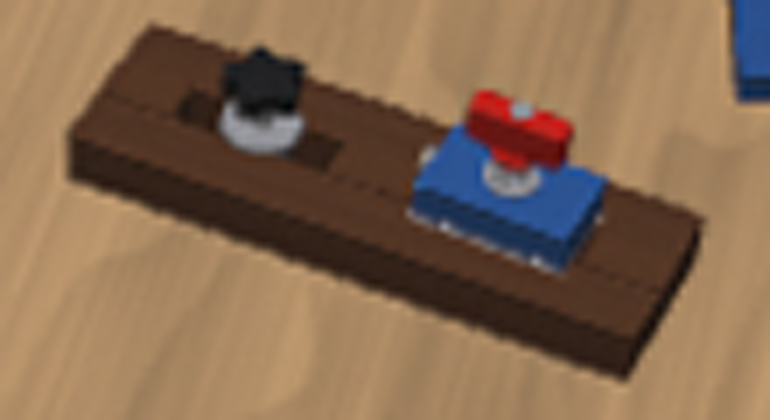

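View pics/side0a.png

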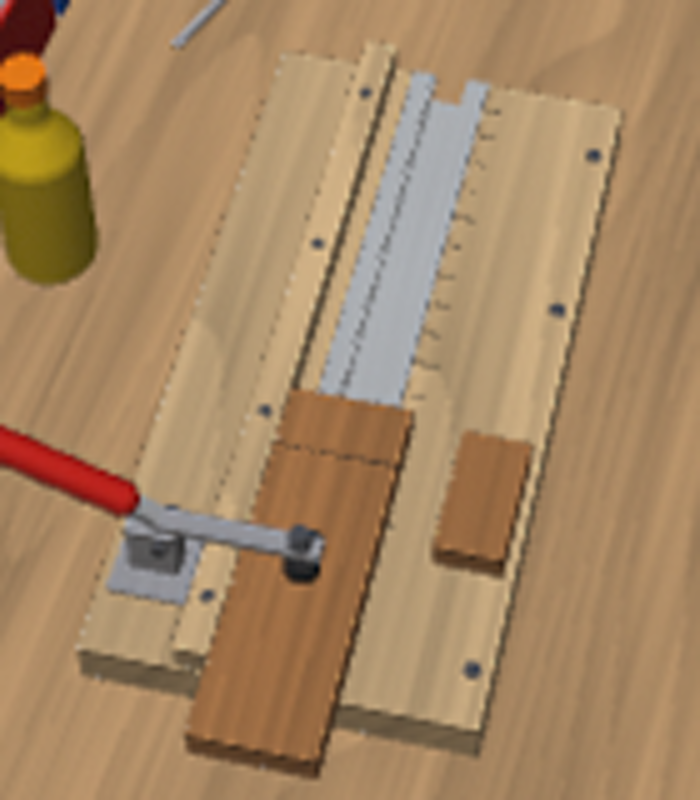

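```bash
python3 - <<'E'
from h import *
c=cam('top'); s=cam('side'); np.set_printoptions(precision=1,suppress=True)
f=lambda P,k,x,y: np.array(P,float)/k+[x,y]
ca=onz(c,f([(168,40),(342,72),(260,648),(72,612)],6,390,200),30);print('caddy top',ca,ca.mean(0))
cb=onz(s,f([(152,25),(700,218),(628,378),(72,140)],7,320,140),30);print('caddy side',cb, cb.mean(0))
ja=onz(c,f([(97,85),(672,45),(697,333),(107,377)],4,180,180),30);print('jig top',ja,ja.mean(0))
jb=onz(s,f([(283,52),(620,112),(478,735),(80,655)],5,240,190),30);print('jig side',jb,jb.mean(0))
print('knob', tri([c,s],[f([(232,455)],6,390,200),f([(522,108)],7,320,140)]), onz(c,f([(232,455)],6,390,200),91))
print('blockend', onz(c,f([(175,372),(273,390),(243,550),(147,535)],6,390,200),52))
print('board end', onz(c,f([(331,163),(331,257)],4,180,180),50), onz(s,f([(292,390),(412,410)],5,240,190),50))
print('track top', onz(c,f([(686,186),(337,207)],4,180,180),30))
E
```

```text
caddy top [[ 638.1 -303.3   30. ]
 [ 622.7 -384.    30. ]
 [ 360.3 -332.9   30. ]
 [ 377.6 -248.5   30. ]] [ 499.7 -317.2   30. ]
caddy side [[ 622.5 -379.9   30. ]
 [ 362.4 -327.2   30. ]
 [ 375.1 -224.8   30. ]
 [ 636.6 -296.7   30. ]] [ 499.1 -307.2   30. ]
jig top [[ 657.5  286.1   30. ]
 [ 682.7 -110.2   30. ]
 [ 483.  -122.5   30. ]
 [ 456.6  274.5   30. ]] [570.  82.  30.]
jig side [[ 683.5 -106.9   30. ]
 [ 486.2 -117.8   30. ]
 [ 459.   278.5   30. ]
 [ 653.9  292.6   30. ]] [570.6  86.6  30. ]
knob [ 443.2 -307.2   90.7] [[ 442.9 -307.1   91. ]]
blockend [[ 482.5 -293.9   52. ]
 [ 474.  -337.7   52. ]
 [ 403.4 -320.9   52. ]
 [ 410.6 -278.3   52. ]]
board end [[597.7 122.8  50. ]
 [534.1 122.5  50. ]] [[599.5 129.5  50. ]
 [537.3 123.8  50. ]]
track top [[ 583.7 -117.5   30. ]
 [ 571.1  120.3   30. ]]
```

```bash
cat >> h.py <<'E'
def plan(p0,y0,p1,y1,n,arc=False,start=None):
    "rows in tool frame; yaw = angle of tool y axis (deg), tool down; linear or polar interpolation"
    P0=np.array(p0,float);P1=np.array(p1,float);out=[];pts=[]
    for i in range(n+1):
        s=i/n
        if arc:
            a0,a1=np.arctan2(P0[1],P0[0]),np.arctan2(P1[1],P1[0]);r=(1-s)*np.hypot(*P0[:2])+s*np.hypot(*P1[:2]);a=(1-s)*a0+s*a1
            pts.append([r*np.cos(a),r*np.sin(a),(1-s)*P0[2]+s*P1[2]])
        else: pts.append((1-s)*P0+s*P1)
    pts=np.array(pts)
    for i in range(n):
        y=np.radians(y0+(y1-y0)*i/n); ty=np.array([np.cos(y),np.sin(y),0]);tx=np.array([-np.sin(y),np.cos(y),0])
        d=pts[i+1]-pts[i]; out.append([round(v,1) for v in (d@tx,d@ty,-d[2])]+[round(-(y1-y0)/n,2)])
    for r in out: print(r)
    return out
def yaw(R): return np.degrees(np.arctan2(R[1,1],R[0,1]))
E
python3 - <<'E'
from h import *
o,R=st(); K,d,Rc,t=cam('wrist'); C=-Rc.T@t
print('cam in tool',R.T@(C-o['tcp_pos']), 'R tool->cam',Rc@R)
# where knob appears at planned pose
y=np.radians(-101.8); Rt=np.array([[-np.sin(y),np.cos(y),0],[np.cos(y),np.sin(y),0],[0,0,-1]]).T
Rt=np.c_[[-np.sin(y),np.cos(y),0],[np.cos(y),np.sin(y),0],[0,0,-1]]
for z in (150,220):
  p=np.array([443,-307,z]); R2=(Rc@R)@Rt.T; C2=p+Rt@(R.T@(C-o['tcp_pos']))
  print(z,proj((K,d,R2,-R2@C2),[[443,-307,91],[443,-307,52],[482,-294,52],[404,-321,52]]))
plan(o['tcp_pos'],yaw(R),[443,-307,200],-101.8,20,True)
E
```

```text
t 0.15 tcp [223.01 636.93 218.07] F [ 0.17 -0.28 -0.75] T [-0.   -0.01 -0.04] w 93.0
[[-0.94  0.33 -0.  ]
 [ 0.33  0.94 -0.  ]
 [ 0.   -0.   -1.  ]]
cam in tool [  73.73   -0.43 -166.02] R tool->cam [[-0.    1.   -0.  ]
 [-0.96 -0.   -0.26]
 [-0.26  0.    0.96]]
150 [[318.34 256.  ]
 [318.25 241.  ]
 [291.8  197.31]
 [344.13 281.58]]
220 [[318.19 231.73]
 [318.13 222.36]
 [297.05 187.01]
 [339.03 255.62]]
[np.float64(-61.4), np.float64(-9.6), np.float64(0.9), np.float64(8.63)]
[np.float64(-61.2), np.float64(-6.0), np.float64(0.9), np.float64(8.63)]
[np.float64(-60.8), np.float64(-2.5), np.float64(0.9), np.float64(8.63)]
[np.float64(-60.3), np.float64(1.0), np.float64(0.9), np.float64(8.63)]
[np.float64(-59.5), np.float64(4.4), np.float64(0.9), np.float64(8.63)]
[np.float64(-58.5), np.float64(7.7), np.float64(0.9), np.float64(8.63)]
[np.float64(-57.4), np.float64(11.0), np.float64(0.9), np.float64(8.63)]
[np.float64(-56.0), np.float64(14.1), np.float64(0.9), np.float64(8.63)]
[np.float64(-54.5), np.float64(17.1), np.float64(0.9), np.float64(8.63)]
[np.float64(-52.9), np.float64(19.9), np.float64(0.9), np.float64(8.63)]
[np.float64(-51.1), np.float64(22.7), np.float64(0.9), np.float64(8.63)]
[np.float64(-49.2), np.float64(25.3), np.float64(0.9), np.float64(8.63)]
[np.float64(-47.1), np.float64(27.7), np.float64(0.9), np.float64(8.63)]
[np.float64(-44.9), np.float64(30.0), np.float64(0.9), np.float64(8.63)]
[np.float64(-42.7), np.float64(32.2), np.float64(0.9), np.float64(8.63)]
[np.float64(-40.3), np.float64(34.2), np.float64(0.9), np.float64(8.63)]
[np.float64(-37.8), np.float64(36.0), np.float64(0.9), np.float64(8.63)]
[np.float64(-35.3), np.float64(37.6), np.float64(0.9), np.float64(8.63)]
[np.float64(-32.7), np.float64(39.1), np.float64(0.9), np.float64(8.63)]
[np.float64(-30.1), np.float64(40.4), np.float64(0.9), np.float64(8.63)]
```

```bash
python3 -m creep '[[[-61,-9.5,0,0,0,8.6,1],[-61,-6,0,0,0,8.6,1],[-61,-2.5,0,0,0,8.6,1],[-60,1,0,0,0,8.6,1],[-59.5,4.5,0,0,0,8.6,1],[-58.5,7.5,0,0,0,8.6,1],[-57.5,11,0,0,0,8.6,1],[-56,14,0,0,0,8.6,1],[-54.5,17,0,0,0,8.6,1],[-53,20,0,0,0,8.6,1],[-51,22.5,0,0,0,8.6,1],[-49,25.5,0,0,0,8.6,1],[-47,27.5,0,0,0,8.6,1]]]'
python3 - <<'E'
from h import *
o,R=st(); print(yaw(R)); shot('wrist','w1.png'); plan(o['tcp_pos'],yaw(R),[443,-307,180],-101.8,9,True)
E
```

```text
time_s: 1.78
tcp_pos: [577.7, 0.7, 214.5]
tcp_rot: [0.001, 0.922, 0.387, -0.003]
contact_force: [0.2, 0.9, -0.6]
width: 93.0
t 1.77 tcp [577.68   0.71 214.48] F [ 0.17  0.95 -0.56] T [-0.04  0.16 -0.04] w 93.0
[[ 0.7   0.71 -0.01]
 [ 0.71 -0.7  -0.  ]
 [-0.01 -0.   -1.  ]]
-44.41930784587798
[np.float64(-31.5), np.float64(23.1), np.float64(3.8), np.float64(6.38)]
[np.float64(-30.3), np.float64(24.2), np.float64(3.8), np.float64(6.38)]
[np.float64(-29.0), np.float64(25.3), np.float64(3.8), np.float64(6.38)]
[np.float64(-27.6), np.float64(26.4), np.float64(3.8), np.float64(6.38)]
[np.float64(-26.3), np.float64(27.3), np.float64(3.8), np.float64(6.38)]
[np.float64(-24.9), np.float64(28.2), np.float64(3.8), np.float64(6.38)]
[np.float64(-23.5), np.float64(29.0), np.float64(3.8), np.float64(6.38)]
[np.float64(-22.1), np.float64(29.8), np.float64(3.8), np.float64(6.38)]
[np.float64(-20.6), np.float64(30.4), np.float64(3.8), np.float64(6.38)]
```

View pics/w1.png

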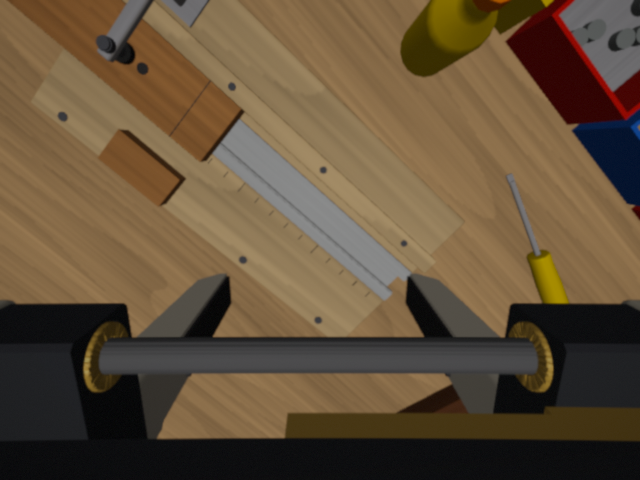

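The wrist view shows the board end from (205,160) to (242,108), with the track running to about (400,285). I'll zoom in for the slot edges.

```bash
python3 - <<'E'
from h import *
c,im=load('w1.png'); crop(im,190,90,340,210,5,'w1a.png'); crop(im,300,180,440,310,5,'w1b.png')
E
```

```text
(no output)
```

View pics/w1a.png

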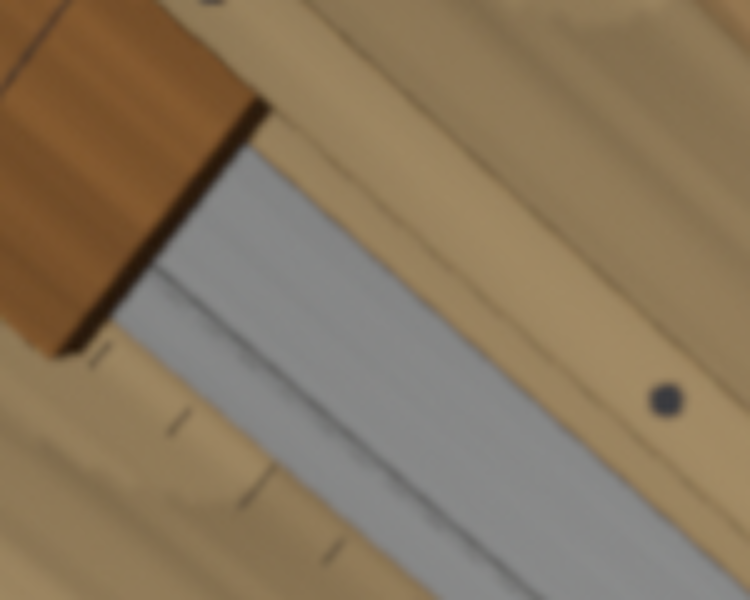

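View pics/w1b.png

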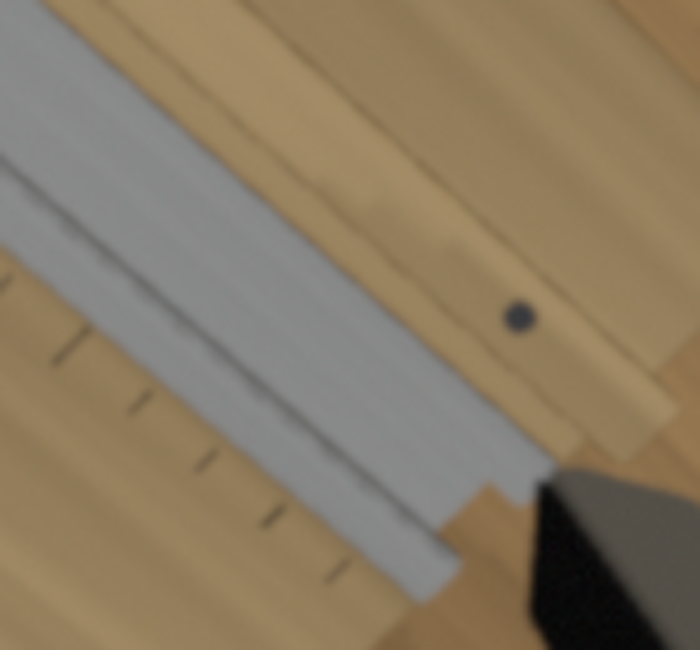

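```bash
python3 - <<'E'
from h import *
c,im=load('w1.png'); np.set_printoptions(precision=1,suppress=True)
lo=onz(c,[(212.4,154.4),(277.6,210),(300,228.6),(384,301)],30); up=onz(c,[(239.6,119.4),(340,209),(411,273.6)],30)
sl=onz(c,[(190+152/5,90+265/5),(190+545/5,210),(392,180+557/5)],30)
print(lo,up,sl)
for P in (lo,up,sl):
    k=np.polyfit(P[:,1],P[:,0],1); print('yaw',np.degrees(np.arctan(-k[0])),'x at y=0',k[1],'res',P[:,0]-np.polyval(k,P[:,1]))
print('board bottom edge',onz(c,[(190+268/5,90+107/5),(190+80/5,90+350/5)],30))
print('board top edge',onz(c,[(190+257/5,90+95/5),(190+52/5,90+355/5)],50))
E
```

```text
[[ 546.1  120.8   30. ]
 [ 551.9   36.1   30. ]
 [ 554.5    5.5   30. ]
 [ 562.5 -120.4   30. ]] [[ 590.3  123.9   30. ]
 [ 599.4   -9.    30. ]
 [ 605.7 -116.3   30. ]] [[ 560.2  122.4   30. ]
 [ 568.    20.4   30. ]
 [ 576.7 -117.8   30. ]]
yaw 3.872062891367291 x at y=0 554.4592502170918 res [-0.1 -0.1  0.4 -0.2]
yaw 3.678584893507896 x at y=0 598.4381725946672 res [-0.2  0.4 -0.2]
yaw 3.909976313650916 x at y=0 568.8429160296956 res [-0.3  0.5 -0.2]
board bottom edge [[598.5 126.1  30. ]
 [537.4 121.7  30. ]]
board top edge [[600.3 124.7  50. ]
 [538.1 120.9  50. ]]
```

```bash
python3 -m creep '[[[-31.5,23,4,0,0,6.4,1],[-30,24,4,0,0,6.4,1],[-29,25,4,0,0,6.4,1],[-27.5,26.5,4,0,0,6.4,1],[-26,27,4,0,0,6.4,1],[-25,28,4,0,0,6.4,1],[-23.5,29,4,0,0,6.4,1],[-22,30,4,0,0,6.4,1],[-20,30,4,0,0,6.4,1],[0,0,0,0,0,0,1]]]'
python3 - <<'E'
from h import *
o,R=st(); print(yaw(R)); shot('wrist','w2.png')
E
```

```text
time_s: 3.08
tcp_pos: [428.5, -317.2, 178.1]
tcp_rot: [0.003, 0.992, -0.128, -0.003]
contact_force: [-0.1, 0.3, -0.2]
width: 92.7
t 3.08 tcp [ 428.46 -317.18  178.06] F [-0.09  0.31 -0.23] T [0.06 0.13 0.07] w 92.7
[[ 0.97 -0.25 -0.01]
 [-0.25 -0.97 -0.  ]
 [-0.01  0.01 -1.  ]]
-104.69367099661771
```

View pics/w2.png

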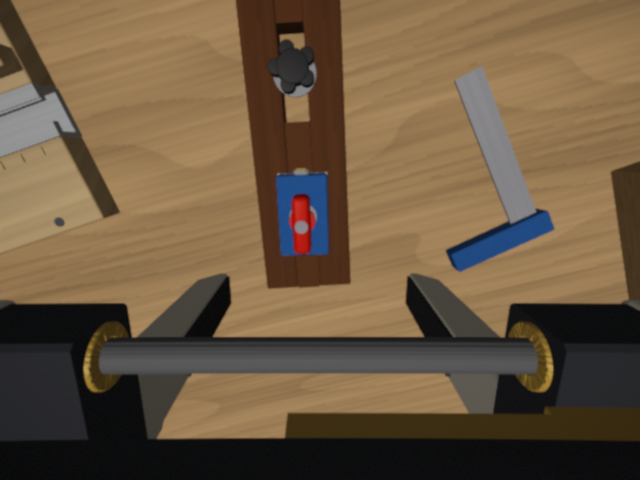

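The blue block sits at about (278-328, 175-256), the red knob at (302,223) and the nose at (300,172), pointing towards the T-bolt. I'll zoom in on it.

```bash
python3 - <<'E'
from h import *
c,im=load('w2.png'); crop(im,255,150,355,290,4.2,'w2a.png')
hsv=cv2.cvtColor(im,cv2.COLOR_BGR2HSV)
red=((hsv[...,0]<8)|(hsv[...,0]>172))&(hsv[...,1]>150)&(hsv[...,2]>80); red[:, :]&=True
m=np.zeros_like(red);m[150:270,260:350]=red[150:270,260:350]
blue=(hsv[...,0]>100)&(hsv[...,0]<125)&(hsv[...,1]>120);b=np.zeros_like(blue);b[150:270,260:350]=blue[150:270,260:350]
for n,k in (('red',m),('blue',b)):
    cs,_=cv2.findContours(k.astype(np.uint8),0,1);q=max(cs,key=cv2.contourArea);r=cv2.minAreaRect(q);print(n,r,cv2.boxPoints(r))
    if n=='blue':
        P=onz(c,cv2.boxPoints(r),52)
        print(P,P.mean(0))
E
```

```text
red ((302.0, 224.5), (57.0, 24.0), 90.0) [[290. 196.]
 [314. 196.]
 [314. 253.]
 [290. 253.]]
blue ((302.25140380859375, 214.04164123535156), (79.52251434326172, 50.33871841430664), 88.09085083007812) [[275.77136 175.14098]
 [326.08215 173.46394]
 [328.73145 252.9423 ]
 [278.42065 254.61934]]
[[ 483.77900669 -295.64713569   52.        ]
 [ 474.27920777 -337.32374025   52.        ]
 [ 404.98301064 -322.09056859   52.        ]
 [ 415.10250876 -277.60811158   52.        ]] [ 444.53593346 -308.16738903   52.        ]
```

View pics/w2a.png

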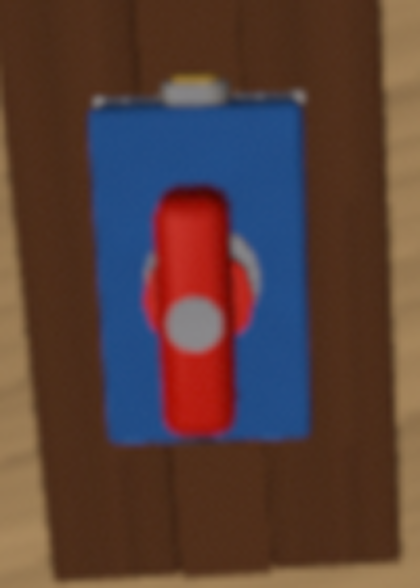

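```bash
python3 - <<'E'
from h import *
c,im=load('w2.png'); np.set_printoptions(precision=1,suppress=True)
f=lambda P: np.array(P,float)/4.2+[255,150]
P=onz(c,f([(90,108),(303,100),(309,437),(107,443)]),52);print(P,P.mean(0))
a=lambda v:np.degrees(np.arctan2(v[1],v[0]))
print(a(P[0]-P[3]),a(P[1]-P[2]),a(P[0]-P[1])-90, np.linalg.norm(P[0]-P[3]),np.linalg.norm(P[0]-P[1]))
k=onz(c,f([(157,200),(228,200),(165,425),(236,425),(194,323)]),91);print(k,a(k[0]-k[2]),a(k[1]-k[3]))
# caddy edges
e=onz(c,f([(0,60),(55,580),(382,60),(400,560)]),30);print(e,a(e[0]-e[1]),a(e[2]-e[3]))
print('nose tip', onz(c,f([(194,76),(194,100)]),43))
o,R=st()
E
```

```text
[[ 483.2 -296.    52. ]
 [ 473.8 -338.1   52. ]
 [ 404.  -321.7   52. ]
 [ 413.8 -279.2   52. ]] [ 443.7 -308.8   52. ]
-13.677036687112098 -13.252426123101914 -12.603534204085776 71.3594223145264 43.11361211760115
[[ 466.8 -308.2   91. ]
 [ 463.6 -320.4   91. ]
 [ 425.9 -298.1   91. ]
 [ 422.5 -310.9   91. ]
 [ 443.4 -308.5   91. ]] -13.85629953676631 -13.080564195960545
[[ 496.6 -277.3   30. ]
 [ 377.5 -253.3   30. ]
 [ 475.7 -356.9   30. ]
 [ 361.4 -334.1   30. ]] -11.410032819921726 -11.320277859101088
nose tip [[ 483.5 -317.6   43. ]
 [ 478.8 -316.3   43. ]]
t 3.12 tcp [ 429.17 -316.49  178.24] F [-0.98 -0.17  0.04] T [ 0.01  0.06 -0.04] w 93.1
[[ 0.97 -0.25 -0.01]
 [-0.25 -0.97 -0.  ]
 [-0.01  0.01 -1.  ]]
```

```bash
cat >> h.py <<'E'
def delta(p,yw):
    o=readout.get_obs(); R=Ro.from_quat(np.roll(o['tcp_rot'],-1)).as_matrix(); y=np.radians(yw)
    Rt=np.c_[[-np.sin(y),np.cos(y),0],[np.cos(y),np.sin(y),0],[0,0,-1]]
    print('tcp',o['tcp_pos'].round(2),'yaw',round(yaw(R),2),'F',o['contact_force'].round(1),'T',o['wrist_torque'].round(2),'w',round(o['width'],1),'t',round(o['time_s'],2))
    print('shift',(R.T@(np.array(p,float)-o['tcp_pos'])).round(2),'rot',np.degrees(Ro.from_matrix(R.T@Rt).as_rotvec()).round(2))
E
python3 -c "
from h import *
delta([443.6,-308.6,100],-103.2)"
```

```text
tcp [ 429.17 -316.49  178.24] yaw -104.56 F [-1.  -0.2  0. ] T [ 0.01  0.06 -0.04] w 93.1 t 3.12
shift [ 12.44 -11.75  78.09] rot [ 0.35  0.34 -1.36]
```

```bash
python3 -m creep '[[[12.4,-11.7,8,0.35,0.34,-1.36,1],[0,0,25,0,0,0,1],[0,0,25,0,0,0,1],[0,0,20,0,0,0,1],[0,0,0,0,0,0,1],[0,0,0,0,0,0,1]]]'
python3 - <<'E'
from h import *
delta([443.6,-308.6,61],-103.2); shot('wrist','w3.png')
delta([443.6,-308.6,61],-103.2)
E
```

```text
time_s: 3.88
tcp_pos: [450.6, -302.7, 96.8]
tcp_rot: [-0.001, 0.994, -0.107, 0.001]
contact_force: [-0.1, -0.2, -0.0]
width: 93.2
tcp [ 450.56 -302.7    96.81] yaw -102.34 F [-0.1 -0.2 -0. ] T [ 0.04  0.18 -0.06] w 93.2 t 3.88
shift [-5.62  7.33 35.78] rot [-0.13 -0.12  0.86]
tcp [ 450.5  -302.76   96.81] yaw -102.35 F [ 0.2 -0.1  0.4] T [ 0.05  0.15 -0.02] w 93.1 t 3.92
shift [-5.57  7.26 35.78] rot [-0.13 -0.13  0.85]
```

View pics/w3.png

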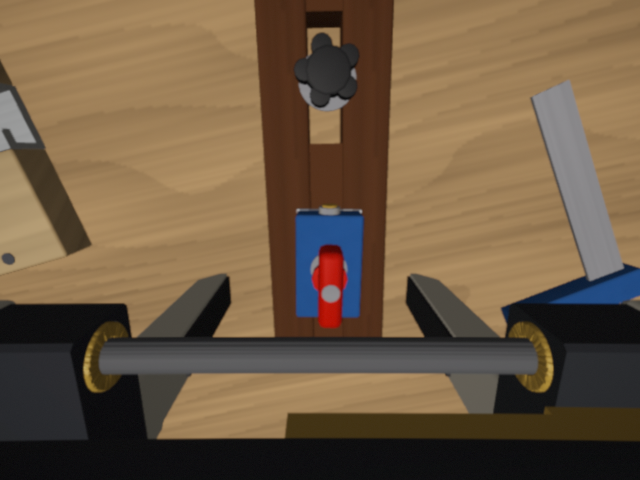

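```bash
python3 - <<'E'
from h import *
c,im=load('w3.png'); np.set_printoptions(precision=1,suppress=True); crop(im,280,190,380,340,4,'w3a.png')
E
```

```text
(no output)
```

View pics/w3a.png

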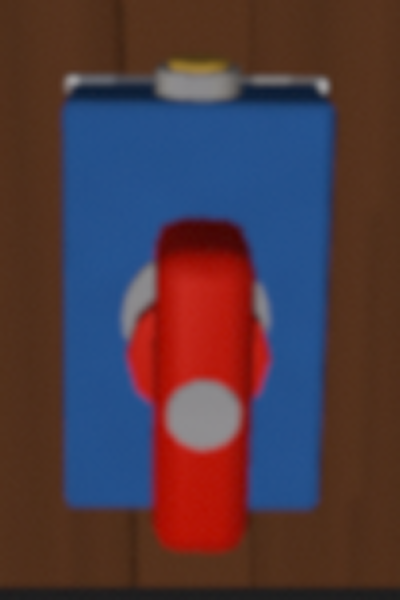

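```bash
python3 - <<'E'
from h import *
c,im=load('w3.png'); np.set_printoptions(precision=1,suppress=True)
f=lambda P: np.array(P,float)/4+[280,190]
a=lambda v:np.degrees(np.arctan2(v[1],v[0]))
P=onz(c,f([(64,103),(332,103),(318,508),(66,508)]),52);print(P,P.mean(0),a(P[0]-P[3]),a(P[1]-P[2]),a(P[0]-P[1])-90)
k=onz(c,f([(157,260),(249,260),(155,535),(245,535),(203,414)]),91);print(k,a(k[0]-k[2]),a(k[1]-k[3]))
k=onz(c,f([(205,250),(198,550)]),91);print('ends',k,k.mean(0),a(k[0]-k[1]))
print('nose', onz(c,f([(199,60)]),48))
E
```

```text
[[ 482.9 -295.6   52. ]
 [ 473.8 -337.1   52. ]
 [ 404.5 -322.    52. ]
 [ 413.7 -279.6   52. ]] [ 443.7 -308.6   52. ] -13.040501356617664 -12.332525482512004 -12.329041852797545
[[ 466.4 -307.1   91. ]
 [ 463.8 -319.1   91. ]
 [ 426.7 -298.1   91. ]
 [ 424.  -310.5   91. ]
 [ 443.4 -308.5   91. ]] -12.698620386770058 -12.097860170450494
ends [[ 466.4 -313.6   91. ]
 [ 423.1 -303.6   91. ]] [ 444.8 -308.6   91. ] -13.05760367097483
nose [[ 484.3 -317.9   48. ]]
```

```bash
python3 -m creep '[[[-5.6,7.2,5,-0.13,-0.13,0.2,1],[0,0,0,0,0,0,1],[0,0,0,0,0,0,1]]]'
python3 -c "
from h import *
delta([443.5,-308.6,61],-102.5)"
```

```text
time_s: 4.3
tcp_pos: [443.3, -309.6, 93.0]
tcp_rot: [0.001, 0.994, -0.11, 0.001]
contact_force: [0.4, 0.6, 0.1]
width: 92.7
tcp [ 443.34 -309.62   93.01] yaw -102.59 F [0.4 0.6 0.1] T [0.03 0.17 0.04] w 92.7 t 4.3
shift [-0.13 -1.06 32.01] rot [ 0.07 -0.11 -0.09]
```

```bash
python3 -m creep '[[[0,-0.9,12,0,0,0,1],[0,0,12,0,0,0,1],[0,0,5,0,0,0,1],[0,0,0,0,0,0,1],[0,0,0,0,0,0,1]]]'
python3 -c "
from h import *
delta([443.5,-308.6,61],-102.5)"
```

```text
time_s: 4.92
tcp_pos: [443.4, -308.5, 61.4]
tcp_rot: [0.0, 0.994, -0.11, 0.001]
contact_force: [-0.4, 0.3, 0.7]
width: 93.0
tcp [ 443.42 -308.51   61.43] yaw -102.59 F [-0.4  0.3  0.7] T [-0.01  0.18 -0.04] w 93.0 t 4.92
shift [0.1  0.07 0.43] rot [ 0.04 -0.06 -0.09]
```

Aligned. Close the jaws.

```bash
python3 -m creep '[[[0,0,0,0,0,0,0],[0,0,0,0,0,0,0],[0,0,0,0,0,0,0],[0,0,0,0,0,0,0],[0,0,0,0,0,0,0],[0,0,0,0,0,0,0]]]'
python3 -c "
from h import *
delta([443.5,-308.6,61],-102.5)"
```

```text
time_s: 5.68
tcp_pos: [443.8, -308.8, 62.3]
tcp_rot: [0.001, 0.994, -0.11, 0.001]
contact_force: [-0.0, -1.2, 0.9]
width: 37.6
tcp [ 443.78 -308.79   62.3 ] yaw -102.59 F [-0.  -1.2  0.9] T [-0.03  0.17 -0.02] w 37.6 t 5.67
shift [-0.31 -0.12  1.29] rot [ 0.08 -0.14 -0.09]
```

```bash
python3 -m creep '[[[0,0,0.8,0,0,0,0],[0,0,0.2,0,0,0,0],[0,0,0.2,0,0,0,0],[0,0,0.2,0,0,0,0],[0,0,0.2,0,0,0,0]]]'
python3 -c "
from h import *
delta([443.5,-308.6,61],-102.5)"
```

```text
time_s: 6.3
tcp_pos: [443.8, -308.8, 61.2]
tcp_rot: [0.001, 0.994, -0.11, 0.001]
contact_force: [-1.8, 0.7, 5.2]
width: 20.8
tcp [ 443.8  -308.83   61.23] yaw -102.59 F [-1.8  0.7  5.2] T [ 0.34  0.52 -0.02] w 20.8 t 6.3
shift [-0.35 -0.16  0.23] rot [ 0.08 -0.14 -0.09]
```

```bash
python3 -m creep '[[[0,0,0,0,0,0,0],[0,0,0,0,0,0,0]]]'
python3 - <<'E'
from h import *
delta([443.5,-308.6,61],-102.5);c,im=shot('wrist','w4.png')
E
```

```text
time_s: 6.55
tcp_pos: [443.8, -308.8, 61.2]
tcp_rot: [0.001, 0.994, -0.11, 0.001]
contact_force: [-1.1, 0.4, 3.3]
width: 20.4
tcp [ 443.77 -308.78   61.2 ] yaw -102.59 F [-1.1  0.4  3.3] T [ 0.19  0.41 -0.  ] w 20.4 t 6.55
shift [-0.3  -0.12  0.2 ] rot [ 0.08 -0.14 -0.09]
```

View pics/w4.png

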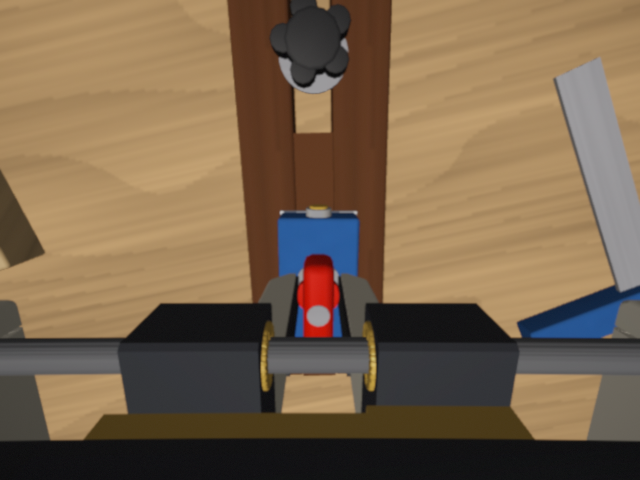

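```bash
python3 - <<'E'
from h import *
c,im=load('w4.png'); crop(im,250,190,390,390,3,'w4a.png'); c,im=load('w2.png') if 0 else shot('side','s4.png'); crop(im,330,130,430,200,7,'s4a.png')
E
```

```text
(no output)
```

View pics/w4a.png

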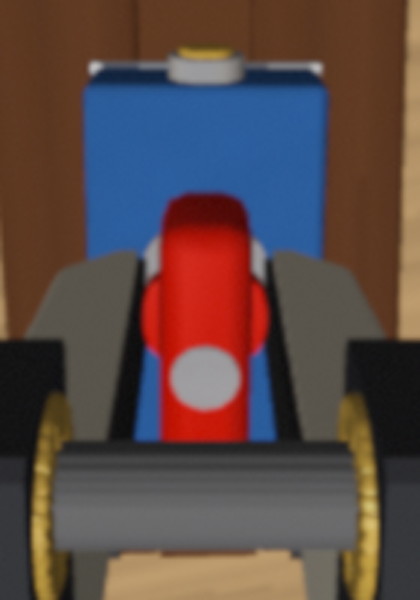

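View pics/s4a.png

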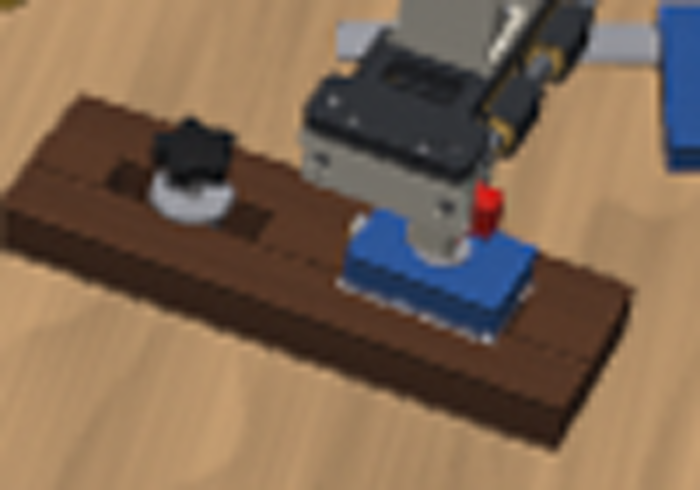

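The fingertips stopped at 20.4 mm, on the round collar under the bar. I'll open a little, rise 9 mm so they grip only the bar, and close again.

```bash
python3 -m creep '[[[0,0,0,0,0,0,0.35],[0,0,0,0,0,0,0.35],[0,0,0,0,0,0,0.35],[0,0,-3,0,0,0,0.35],[0,0,-4,0,0,0,0.35],[0,0,-1,0,0,0,0.35],[0,0,0.2,0,0,0,0.35]]]'
python3 -c "
from h import *
delta([443.5,-308.6,70.5],-102.5)"
```

```text
time_s: 7.52
tcp_pos: [443.8, -308.8, 69.2]
tcp_rot: [0.001, 0.994, -0.11, 0.001]
contact_force: [-0.6, 0.5, -0.1]
width: 32.9
tcp [ 443.85 -308.85   69.2 ] yaw -102.59 F [-0.6  0.5 -0.1] T [ 0.05  0.17 -0.01] w 32.9 t 7.53
shift [-0.39 -0.16 -1.3 ] rot [ 0.09 -0.15 -0.09]
```

```bash
python3 -m creep '[[[-0.3,-0.1,-1.2,0,0,0,0.35],[0,0,0.1,0,0,0,0],[0,0,0.1,0,0,0,0],[0,0,0.1,0,0,0,0],[0,0,0.1,0,0,0,0],[0,0,0.1,0,0,0,0],[0,0,0.1,0,0,0,0]]]'
python3 -c "
from h import *
delta([443.5,-308.6,70.5],-102.5);shot('wrist','w5.png')"
```

```text
time_s: 8.4
tcp_pos: [443.8, -308.9, 71.1]
tcp_rot: [0.001, 0.994, -0.11, 0.002]
contact_force: [-1.1, 0.4, 3.6]
width: 13.7
tcp [ 443.82 -308.89   71.1 ] yaw -102.59 F [-1.1  0.4  3.6] T [ 0.18  0.43 -0.02] w 13.7 t 8.4
shift [-0.38 -0.22  0.6 ] rot [ 0.11 -0.2  -0.09]
```

View pics/w5.png

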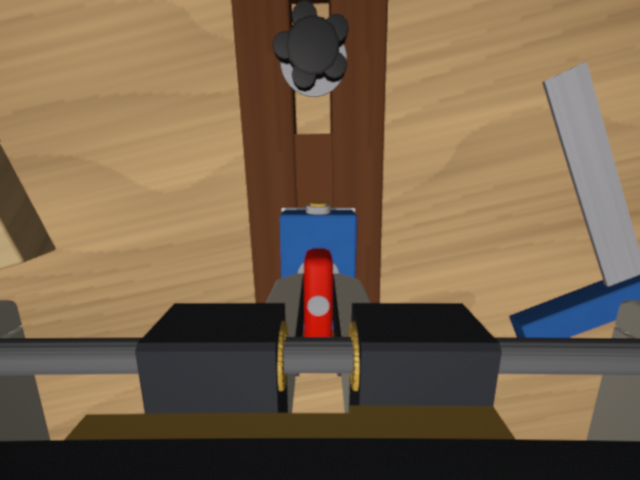

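```bash
python3 -m creep '[[[0,0,-3,0,0,0,0],[0,0,-6,0,0,0,0],[0,0,-6,0,0,0,0],[0,0,-10,0,0,0,0],[0,0,-15,0,0,0,0],[0,0,-15,0,0,0,0],[0,0,-8,0,0,0,0],[0,0,0,0,0,0,0],[0,0,0,0,0,0,0]]]'
python3 - <<'E'
from h import *
delta([443.5,-308.6,140],-102.5);c,im=shot('wrist','w6.png'); crop(im,240,180,400,360,3.3,'w6a.png')
E
```

```text
time_s: 9.57
tcp_pos: [443.5, -308.6, 138.4]
tcp_rot: [0.001, 0.994, -0.11, 0.002]
contact_force: [0.0, 0.4, -3.5]
width: 13.7
tcp [ 443.53 -308.61  138.36] yaw -102.59 F [ 0.   0.4 -3.5] T [0.04 0.16 0.01] w 13.7 t 9.57
shift [-0.03 -0.01 -1.64] rot [ 0.1  -0.2  -0.09]
```

View pics/w6a.png

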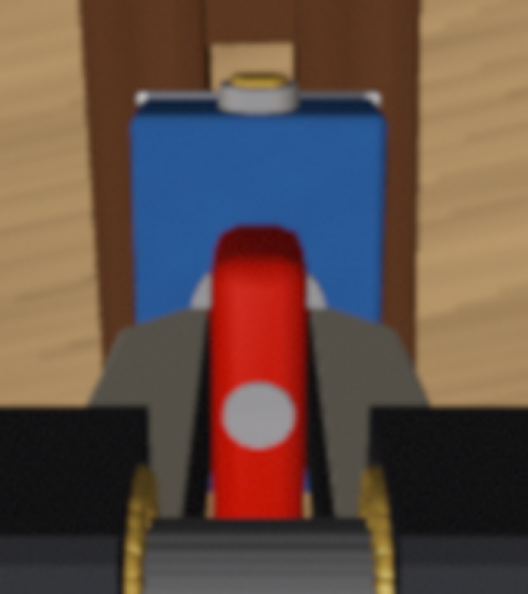

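```bash
cat >> h.py <<'E'
def toolray(c,px,tz):
    "points in tool frame on plane tool z=tz (wrist cam; uses constant mount)"
    K,d,_,_=c; Rtc=np.array(np.load('mount.npz')['R']); C=np.load('mount.npz')['C']
    u=cv2.undistortPoints(np.array(px,float).reshape(-1,1,2),K,d).reshape(-1,2)
    D=np.c_[u,np.ones(len(u))]@Rtc; s=(tz-C[2])/D[:,2]; return C+D*s[:,None]
E
python3 - <<'E'
from h import *
o,R=st(); K,d,Rc,t=cam('wrist'); C=R.T@(-Rc.T@t-o['tcp_pos']); np.savez('mount.npz',R=Rc@R,C=C); print(C,Rc@R)
c,im=load('w6.png'); f=lambda P: np.array(P,float)/3.3+[240,180]
print('screw',toolray(c,f([(258,414)]),-19.9))
print('block front',toolray(c,f([(132,113),(385,113)]),19.1))
print('nose',toolray(c,f([(258,73)]),23.1))
E
```

```text
t 9.62 tcp [ 443.53 -308.59  138.32] F [ 0.47  0.37 -2.31] T [0.08 0.22 0.01] w 13.4
[[ 0.98 -0.22  0.  ]
 [-0.22 -0.98 -0.  ]
 [ 0.    0.   -1.  ]]
[  72.15    0.36 -166.04] [[-0.    1.    0.  ]
 [-0.96 -0.   -0.26]
 [-0.26 -0.    0.96]]
screw [[ -0.3    0.33 -19.9 ]]
block front [[ 35.92 -20.9   19.1 ]
 [ 35.92  21.74  19.1 ]]
nose [[42.07  0.34 23.1 ]]
```

```bash
python3 - <<'E'
from h import *
o,R=st(); plan(o['tcp_pos'],yaw(R),[573.2,45,138],3.75,14,True)
E
```

```text
t 9.62 tcp [ 443.53 -308.59  138.32] F [ 0.47  0.37 -2.31] T [0.08 0.22 0.01] w 13.4
[[ 0.98 -0.22  0.  ]
 [-0.22 -0.98 -0.  ]
 [ 0.    0.   -1.  ]]
[np.float64(11.8), np.float64(-23.9), np.float64(0.0), np.float64(-7.6)]
[np.float64(13.8), np.float64(-23.0), np.float64(0.0), np.float64(-7.6)]
[np.float64(15.7), np.float64(-21.8), np.float64(0.0), np.float64(-7.6)]
[np.float64(17.5), np.float64(-20.6), np.float64(0.0), np.float64(-7.6)]
[np.float64(19.3), np.float64(-19.1), np.float64(0.0), np.float64(-7.6)]
[np.float64(20.9), np.float64(-17.5), np.float64(0.0), np.float64(-7.6)]
[np.float64(22.4), np.float64(-15.8), np.float64(0.0), np.float64(-7.6)]
[np.float64(23.7), np.float64(-14.0), np.float64(0.0), np.float64(-7.6)]
[np.float64(24.9), np.float64(-12.0), np.float64(0.0), np.float64(-7.6)]
[np.float64(25.9), np.float64(-9.9), np.float64(0.0), np.float64(-7.6)]
[np.float64(26.8), np.float64(-7.8), np.float64(0.0), np.float64(-7.6)]
[np.float64(27.4), np.float64(-5.5), np.float64(0.0), np.float64(-7.6)]
[np.float64(27.9), np.float64(-3.3), np.float64(0.0), np.float64(-7.6)]
[np.float64(28.2), np.float64(-0.9), np.float64(0.0), np.float64(-7.6)]
```

```bash
python3 -m creep '[[[6,-12,-4,0,0,-4,0],[12,-24,0,0,0,-7.6,0],[14,-23,0,0,0,-7.6,0],[15.5,-22,0,0,0,-7.6,0],[17.5,-20.5,0,0,0,-7.6,0],[19,-19,0,0,0,-7.6,0],[21,-17.5,0,0,0,-7.6,0],[22.5,-16,0,0,0,-7.6,0],[23.5,-14,0,0,0,-7.6,0],[25,-12,0,0,0,-7.6,0],[26,-10,0,0,0,-7.6,0],[26,-8,0,0,0,-7.6,0],[20,-4,0,0,0,-6,0],[12,-2,0,0,0,-4,0],[0,0,0,0,0,0,0],[0,0,0,0,0,0,0]]]'
python3 - <<'E'
from h import *
delta([573.2,45,115],3.75); shot('wrist','w7.png')
E
```

```text
time_s: 11.62
tcp_pos: [548.3, 24.0, 132.8]
tcp_rot: [-0.004, 0.719, 0.695, -0.003]
contact_force: [0.9, 0.3, -3.2]
width: 13.8
tcp [548.25  24.   132.82] yaw -1.9 F [ 0.9  0.3 -3.2] T [-0.12  0.04 -0.02] w 13.8 t 11.62
shift [21.81 24.41 17.59] rot [-0.55 -0.04 -5.65]
```

View pics/w7.png

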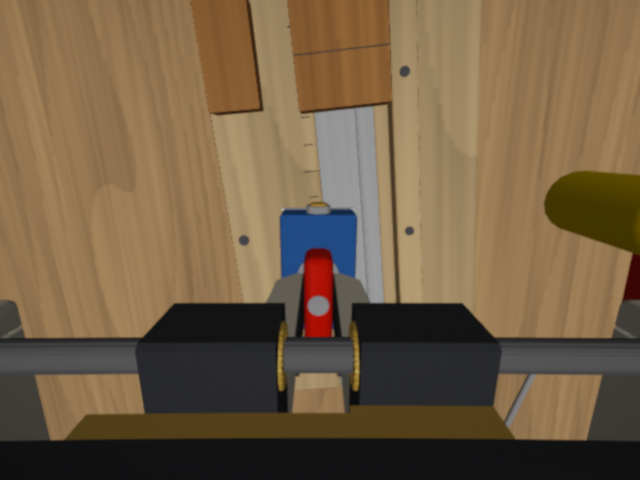

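```bash
python3 -m creep '[[[10,11,4,-0.3,0,-2.8,0],[11,12,5,-0.25,0,-2.8,0],[0,0,4,0,0,0,0],[0,0,0,0,0,0,0],[0,0,0,0,0,0,0]]]'
python3 - <<'E'
from h import *
delta([573.5,45,115],3.75); c,im=shot('wrist','w8.png'); crop(im,240,30,440,310,2.1,'w8a.png')
delta([573.5,45,115],3.75)
E
```

```text
time_s: 12.3
tcp_pos: [573.3, 45.6, 118.0]
tcp_rot: [-0.0, 0.682, 0.731, 0.0]
contact_force: [-0.6, -0.2, -3.3]
width: 13.9
tcp [573.27  45.56 117.99] yaw 3.98 F [-0.6 -0.2 -3.3] T [-0.1   0.06 -0.02] w 13.9 t 12.3
shift [-0.58  0.19  2.99] rot [-0.01 -0.04  0.23]
tcp [573.2   45.54 118.  ] yaw 3.98 F [ 0.7  0.5 -3.1] T [-0.08  0.12  0.06] w 13.7 t 12.35
shift [-0.56  0.26  3.  ] rot [-0.01 -0.04  0.23]
```

View pics/w8a.png

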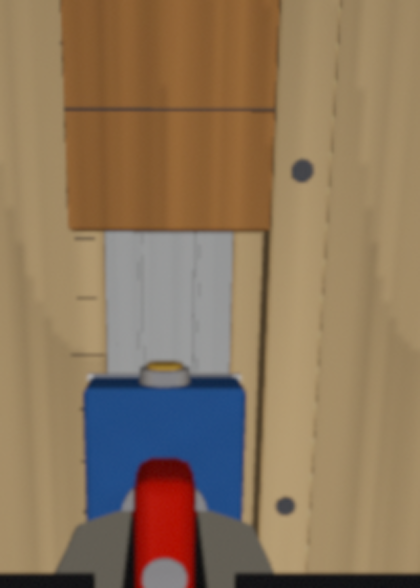

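```bash
python3 - <<'E'
from h import *
np.set_printoptions(precision=2,suppress=True)
c,im=load('w8.png')
g=im.astype(int)
# horizontal intensity profile rows for edges
for y in (150,160,170,180,190,200):
    print(y, [int(v) for v in im[y,282:362].mean(1)])
E
```

```text
150 [145, 146, 145, 144, 141, 138, 131, 125, 135, 147, 149, 149, 149, 151, 152, 152, 152, 153, 152, 152, 151, 149, 149, 149, 149, 150, 152, 153, 152, 151, 151, 150, 151, 152, 152, 152, 153, 152, 152, 152, 150, 149, 149, 150, 151, 152, 153, 154, 154, 152, 145, 144, 143, 145, 150, 153, 152, 152, 152, 151, 150, 149, 150, 149, 149, 149, 149, 146, 135, 128, 134, 140, 141, 141, 140, 140, 139, 139, 138, 137]
160 [145, 146, 145, 145, 143, 139, 133, 127, 137, 147, 149, 150, 150, 151, 152, 152, 153, 152, 152, 152, 151, 150, 147, 142, 141, 141, 146, 152, 152, 151, 150, 151, 151, 152, 152, 153, 152, 152, 152, 151, 150, 149, 150, 151, 152, 153, 153, 153, 151, 144, 137, 144, 150, 152, 153, 153, 152, 152, 152, 150, 150, 149, 149, 150, 149, 149, 150, 147, 138, 132, 136, 141, 141, 141, 141, 140, 139, 139, 137, 136]
170 [139, 140, 140, 141, 141, 140, 135, 131, 140, 147, 149, 149, 149, 150, 151, 152, 152, 153, 153, 153, 151, 151, 150, 150, 148, 144, 146, 151, 152, 151, 151, 152, 152, 152, 152, 152, 152, 153, 153, 152, 151, 150, 150, 151, 152, 153, 153, 154, 151, 146, 146, 149, 146, 146, 151, 153, 153, 
[... 629 characters left out ...]
 151, 149, 144, 145, 150, 152, 153, 152, 152, 152, 152, 153, 152, 152, 153, 153, 153, 153, 152, 151, 151, 151, 152, 153, 154, 154, 154, 152, 146, 146, 150, 152, 152, 153, 153, 153, 153, 152, 151, 151, 151, 150, 151, 150, 150, 147, 137, 130, 136, 142, 143, 142, 142, 141, 141, 141, 139, 138, 134]
200 [131, 132, 133, 134, 132, 129, 127, 122, 120, 135, 147, 151, 151, 151, 152, 153, 153, 153, 153, 154, 152, 152, 151, 151, 151, 150, 145, 146, 150, 149, 148, 148, 148, 148, 148, 149, 149, 149, 149, 148, 147, 147, 149, 150, 152, 153, 154, 153, 150, 139, 139, 145, 149, 152, 153, 153, 154, 153, 153, 151, 150, 151, 151, 151, 151, 151, 148, 139, 134, 139, 143, 143, 143, 142, 142, 142, 140, 139, 137, 133]
```

```bash
python3 - <<'E'
from h import *
np.set_printoptions(precision=2,suppress=True)
c,im=load('w8.png'); tz=118.0-30
for y,l,r,sl,sr in ((150,289.2,350.9,307,332.8),(160,289.2,350.9,306.5,332),(170,289.2,350.5,307.3,331.8),(180,289.6,350,307.3,331.5),(190,290,350,306,331.5),(200,290,350,308.5,331.5)):
    T=toolray(c,[(l,y),(r,y),(sl,y),(sr,y)],tz); print(y,T[0,0],T[:2,1],T[:2,1].mean(),'slot',T[2:,1],T[2:,1].mean(), T[1,1]-T[0,1])
f=lambda P: np.array(P,float)/2.1+[240,30]
B=toolray(c,f([(87,388),(244,388)]),19.1);print('block front',B,B[:,1].mean()); print('nose',toolray(c,f([(164,362)]),23.1),'screw',toolray(c,f([(164,572)]),-19.9))
E=toolray(c,f([(70,230),(268,229)]),118-50);print('board end',E)
E
```

```text
150 69.79967299865027 [-20.69  24.08] 1.6922825354931597 slot [-7.78 10.95] 1.5851674765150814 44.77124258650049
160 62.742818665122265 [-20.86  24.26] 1.7017884041964724 slot [-8.21 10.44] 1.118473262500876 45.12168792251839
170 55.573046801321134 [-21.03  24.15] 1.564055700176299 slot [-7.69 10.37] 1.3446712246947778 45.18163319724512
180 48.288386538403 [-20.9   23.97] 1.5355357739935656 slot [-7.75 10.23] 1.2400740207238639 44.86979789759776
190 40.88663638738828 [-20.77  24.16] 1.6936265708274796 slot [-8.79 10.31] 0.7593333321388531 44.92586314572018
200 33.36563051161987 [-20.94  24.34] 1.7032595535982864 slot [-6.98 10.39] 1.7050833949892645 45.28331310810881
block front [[ 35.63 -20.12  19.1 ]
 [ 35.62  21.49  19.1 ]] 0.6852186462457599
nose [[41.93  0.29 23.1 ]] screw [[  1.28   0.29 -19.9 ]]
board end [[ 76.68 -29.4   68.  ]
 [ 76.95  33.1   68.  ]]
```

```bash
python3 -m creep '[[[0,1.1,8,0,0,0,0],[0,0,10,0,0,0,0],[0,0,8,0,0,0,0],[0,0,2,0,0,0,0],[0,0,0,0,0,0,0],[0,0,0,0,0,0,0]]]'
python3 - <<'E'
from h import *
delta([574.3,45.5,84],3.98); c,im=shot('wrist','w9.png'); crop(im,240,30,440,310,2.1,'w9a.png')
E
```

```text
time_s: 13.1
tcp_pos: [574.1, 45.3, 88.0]
tcp_rot: [-0.0, 0.682, 0.731, 0.0]
contact_force: [-0.0, 1.1, -2.5]
width: 13.9
tcp [574.12  45.33  88.02] yaw 3.95 F [-0.   1.1 -2.5] T [-0.05  0.04 -0.05] w 13.9 t 13.1
shift [0.16 0.19 4.02] rot [-0.01 -0.04 -0.03]
```

View pics/w9a.png

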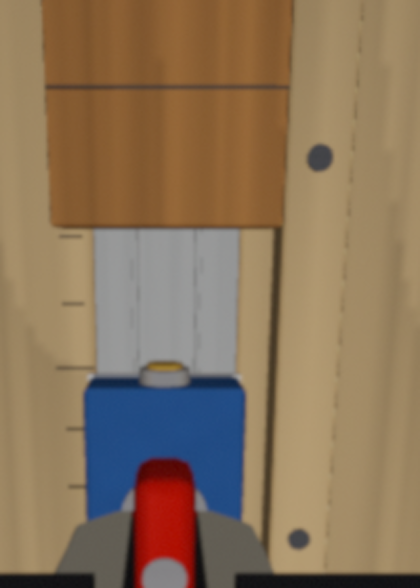

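```bash
python3 - <<'E'
from h import *
np.set_printoptions(precision=2,suppress=True)
c,im=load('w9.png'); tz=88.0-30
g=cv2.GaussianBlur(im.mean(2).astype(np.float32),(3,3),0)
for y in (150,165,175,185,195):
    r=g[y]; L=270+np.argmin(r[270:296]); Rr=342+np.argmin(r[342:368]); sl=298+np.argmin(r[298:312]); sr=326+np.argmin(r[326:338])
    T=toolray(c,[(L,y),(Rr,y),(sl,y),(sr,y)],tz); print(y,L,Rr,sl,sr,T[:2,1],T[:2,1].mean(),'slot',T[2:,1],T[2:,1].mean())
f=lambda P: np.array(P,float)/2.1+[240,30]
B=toolray(c,f([(84,390),(244,390)]),19.1);print('block front',B,B[:,1].mean()); print('nose',toolray(c,f([(164.5,362)]),23.1))
print('board end',toolray(c,f([(53,226),(284,226)]),88-50))
E
```

```text
150 283 354 305 333 [-22.17  23.26] 0.542355616912257 slot [-8.1   9.82] 0.8639538722678424
165 284 367 305 332 [-21.79  31.94] 5.071964301978225 slot [-8.2   9.29] 0.5449497306728439
175 271 367 305 334 [-30.45  32.19] 0.8682499933370291 slot [-8.27 10.66] 1.198152811933741
185 284 367 302 333 [-22.15  32.44] 5.144886812462643 slot [-10.31  10.08] -0.11162536538807899
195 285 367 305 333 [-21.66  32.69] 5.513401174623459 slot [-8.4  10.16] 0.8783427465605937
block front [[ 35.09 -20.93  19.1 ]
 [ 35.08  21.5   19.1 ]] 0.2877024483478241
nose [[41.93  0.42 23.1 ]]
board end [[ 77.14 -30.21  38.  ]
 [ 77.12  33.26  38.  ]]
```

```bash
python3 -m creep '[[[0,0.3,3,0,0,0,0],[0,0,2,0,0,0,0],[0,0,1.5,0,0,0,0],[0,0,1,0,0,0,0],[0,0,0.2,0,0,0,0]]]'
python3 -c "
from h import *
delta([574.3,45.5,71],3.9)"
```

```text
time_s: 13.78
tcp_pos: [574.6, 45.4, 80.2]
tcp_rot: [-0.0, 0.682, 0.731, 0.0]
contact_force: [0.4, -0.0, -2.3]
width: 13.8
tcp [574.6   45.36  80.17] yaw 3.95 F [ 0.4 -0.  -2.3] T [-0.1   0.08 -0.01] w 13.8 t 13.78
shift [ 0.15 -0.3   9.17] rot [ 0.03 -0.04  0.05]
```

```bash
python3 -m creep '[[[0,0,2,0,0,0,0],[0,0,1,0,0,0,0],[0,0,1,0,0,0,0],[0,0,0.2,0,0,0,0]]]'
python3 -c "
from h import *
delta([574.3,45.5,71],3.9)"
python3 -m creep '[[[0,0,1,0,0,0,0],[0,0,0.7,0,0,0,0],[0,0,0.5,0,0,0,0]]]'
python3 -c "
from h import *
delta([574.3,45.5,71],3.9)"
```

```text
time_s: 14.28
tcp_pos: [574.6, 45.4, 75.7]
tcp_rot: [-0.0, 0.682, 0.731, 0.0]
contact_force: [0.9, 0.3, -2.1]
width: 13.6
tcp [574.61  45.35  75.72] yaw 3.94 F [ 0.9  0.3 -2.1] T [-0.06  0.02  0.01] w 13.6 t 14.28
shift [ 0.17 -0.3   4.72] rot [ 0.03 -0.04  0.04]
time_s: 14.65
tcp_pos: [574.7, 45.4, 73.4]
tcp_rot: [-0.0, 0.682, 0.731, 0.0]
contact_force: [-0.9, 0.3, -3.0]
width: 13.6
tcp [574.67  45.36  73.44] yaw 3.95 F [-0.9  0.3 -3. ] T [-0.02  0.04  0.01] w 13.6 t 14.65
shift [ 0.16 -0.36  2.44] rot [ 0.04 -0.04  0.05]
```

```bash
python3 -m creep '[[[0,0,0.7,0,0,0,0],[0,0,0.6,0,0,0,0],[0,0,0.5,0,0,0,0]]]'
python3 -c "
from h import *
delta([574.3,45.5,71],3.9)"
python3 -m creep '[[[0,0,0.4,0,0,0,0],[0,0,0.4,0,0,0,0]]]'
python3 -c "
from h import *
delta([574.3,45.5,71],3.9); shot('wrist','w10.png')"
```

```text
time_s: 15.02
tcp_pos: [574.7, 45.4, 71.5]
tcp_rot: [-0.0, 0.682, 0.731, 0.0]
contact_force: [1.0, -0.0, -2.9]
width: 13.8
tcp [574.66  45.37  71.52] yaw 3.95 F [ 1.  -0.  -2.9] T [-0.06  0.04 -0.03] w 13.8 t 15.03
shift [ 0.15 -0.35  0.52] rot [ 0.04 -0.04  0.05]
time_s: 15.28
tcp_pos: [574.8, 45.3, 71.1]
tcp_rot: [0.0, 0.682, 0.731, 0.001]
contact_force: [-2.8, -0.9, 3.6]
width: 13.7
tcp [574.83  45.32  71.12] yaw 3.95 F [-2.8 -0.9  3.6] T [-0.06  0.4  -0.02] w 13.7 t 15.28
shift [ 0.22 -0.51  0.12] rot [ 0.06 -0.03  0.05]
```

View pics/w10.png

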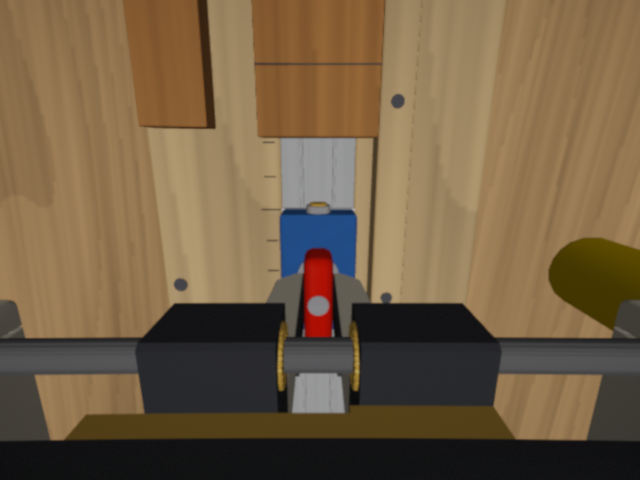

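Seated: the force turned to +3.6 N at the expected 71.1 mm. I'll ease the vertical load and measure the gap to the board.

```bash
python3 -m creep '[[[0,0,-0.2,0,0,0,0],[0,0,0,0,0,0,0]]]'
python3 - <<'E'
from h import *
np.set_printoptions(precision=2,suppress=True)
delta([574.3,45.5,71],3.9); c,im=load('w10.png')
crop(im,250,120,390,230,5.5,'w10a.png')
E
```

```text
time_s: 15.58
tcp_pos: [574.8, 45.3, 71.2]
tcp_rot: [0.0, 0.682, 0.731, 0.001]
contact_force: [0.5, 0.3, -1.1]
width: 13.7
tcp [574.82  45.35  71.21] yaw 3.95 F [ 0.5  0.3 -1.1] T [-0.11  0.12  0.04] w 13.7 t 15.57
shift [ 0.19 -0.51  0.21] rot [ 0.06 -0.04  0.05]
```

View pics/w10a.png

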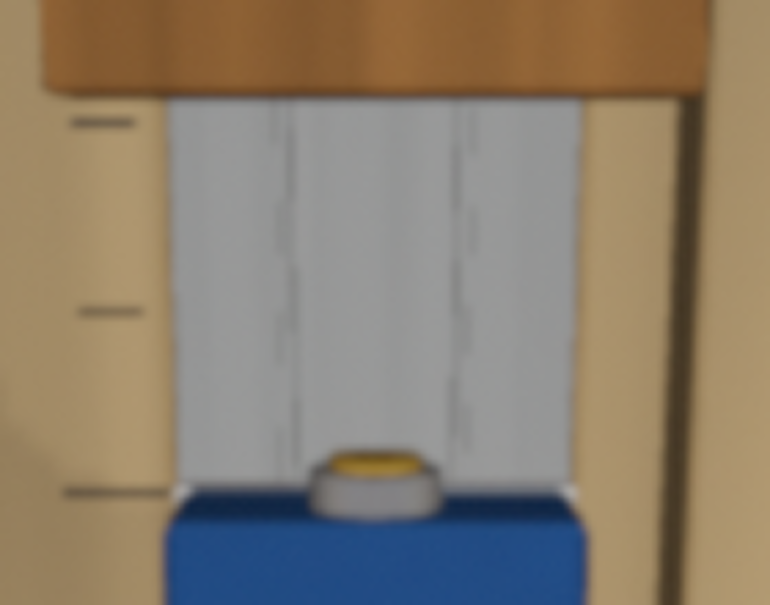

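```bash
python3 - <<'E'
from h import *
np.set_printoptions(precision=2,suppress=True)
c,im=load('w10.png'); f=lambda P: np.array(P,float)/5.5+[250,120]
n=toolray(c,f([(375,452)]),71.1-48);b=toolray(c,f([(45,92),(375,94),(703,95)]),71.1-50);print(n,b,b[:,0]-n[0,0])
E
```

```text
[[42.04  0.34 23.1 ]] [[ 77.17 -31.39  21.1 ]
 [ 77.01   0.34  21.1 ]
 [ 76.88  31.89  21.1 ]] [35.14 34.97 34.84]
```

```bash
python3 -m creep '[[[3,0,0.1,0,0,0,0],[5,0,0.1,0,0,0,0],[5,0,0.1,0,0,0,0],[5,0,0.1,0,0,0,0],[3,0,0.1,0,0,0,0],[0,0,0.1,0,0,0,0]]]'
python3 -c "
from h import *
delta([572.3,76,71.2],3.9); shot('wrist','w11.png')"
```

```text
time_s: 16.32
tcp_pos: [573.6, 68.0, 71.1]
tcp_rot: [0.001, 0.682, 0.731, 0.001]
contact_force: [-1.5, -0.2, 2.0]
width: 13.9
tcp [573.64  67.96  71.13] yaw 3.96 F [-1.5 -0.2  2. ] T [-0.1   0.17  0.01] w 13.9 t 16.32
shift [ 8.11 -0.78 -0.07] rot [ 0.13 -0.02  0.06]
```

View pics/w11.png

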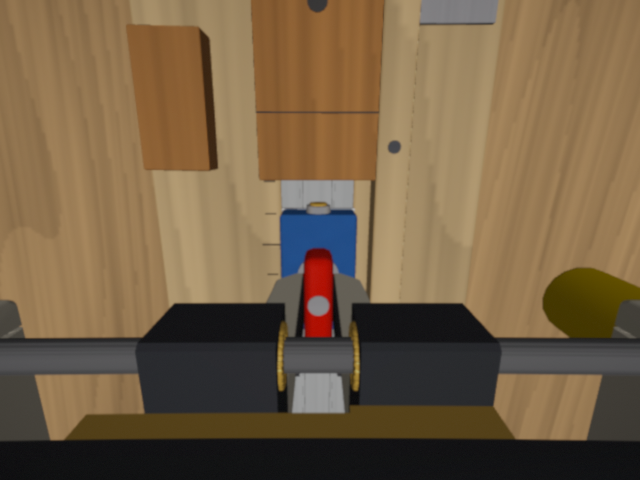

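```bash
python3 - <<'E'
from h import *
np.set_printoptions(precision=2,suppress=True)
c,im=load('w11.png'); crop(im,250,100,390,230,5,'w11a.png')
E
```

```text
(no output)
```

View pics/w11a.png

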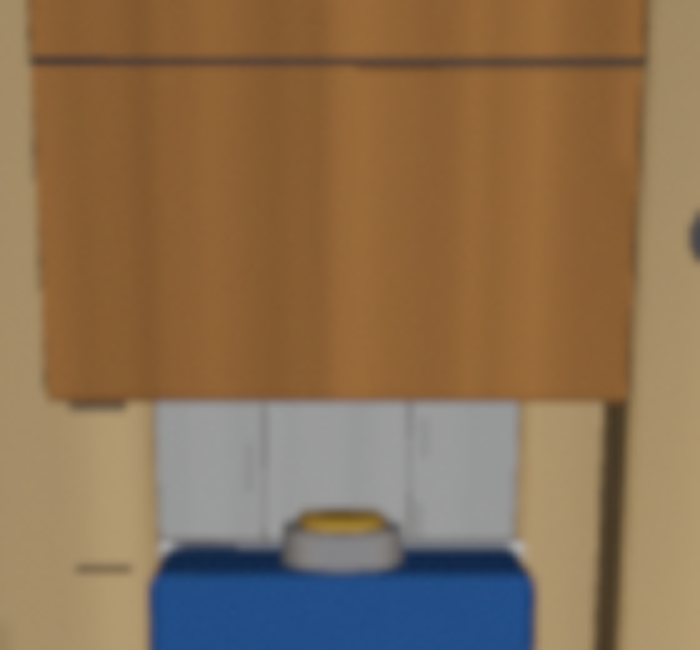

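```bash
python3 - <<'E'
from h import *
np.set_printoptions(precision=2,suppress=True)
c,im=load('w11.png'); f=lambda P: np.array(P,float)/5+[250,100]
n=toolray(c,f([(342,510)]),71.1-48);b=toolray(c,f([(48,398),(342,399),(630,399)]),71.1-50);print(n,b,b[:,0]-n[0,0])
print('pencil line (world)',onz(c,f([(340,62)]),50),'board edge',onz(c,f([(342,399)]),50))
c,im=load('w10.png'); print(onz(c,[(318,64)],50))
E
```

```text
[[42.14  0.46 23.1 ]] [[ 54.78 -31.7   21.1 ]
 [ 54.68   0.46  21.1 ]
 [ 54.65  31.96  21.1 ]] [12.64 12.54 12.51]
pencil line (world) [[566.68 157.8   50.  ]] board edge [[569.28 123.33  50.  ]]
[[566.31 157.76  50.  ]]
```

```bash
python3 -m creep '[[[3,0,-0.1,0,0,0,0],[3,0,0.1,0,0,0,0],[2,0,0.1,0,0,0,0],[1,0,0.1,0,0,0,0],[0,0,0.1,0,0,0,0]]]'
python3 -c "
from h import *
delta([572.3,80,71.2],3.9);c,im=shot('wrist','w12.png');crop(im,250,120,390,230,5.5,'w12a.png')"
```

```text
time_s: 17.0
tcp_pos: [573.2, 77.2, 71.1]
tcp_rot: [0.001, 0.682, 0.731, 0.001]
contact_force: [0.0, -1.6, 1.8]
width: 13.8
tcp [573.2   77.15  71.11] yaw 3.94 F [ 0.  -1.6  1.8] T [-0.18  0.18  0.03] w 13.8 t 17.0
shift [ 2.9  -0.7  -0.09] rot [ 0.15 -0.01  0.04]
```

View pics/w12a.png

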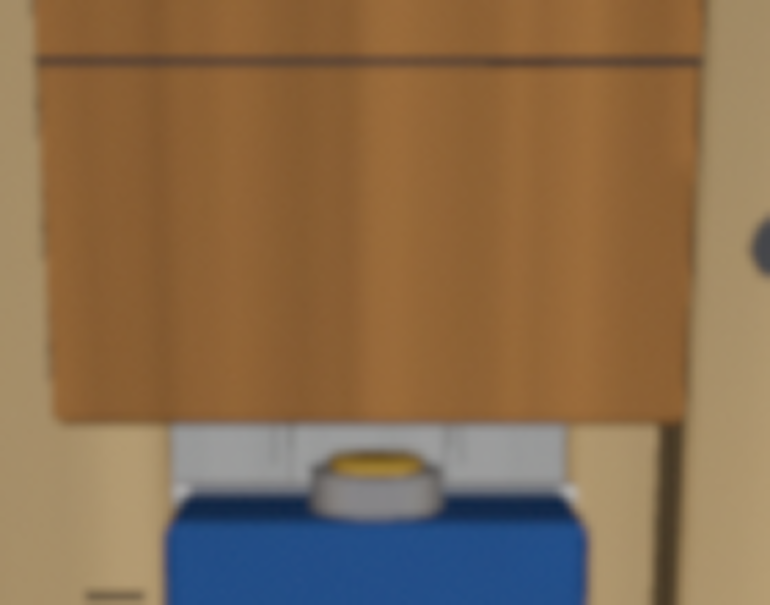

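```bash
python3 -m creep '[[[0.8,0,-0.1,0,0,0,0],[0.8,0,0,0,0,0,0]]]'
python3 -m creep '[[[0.4,0,0,0,0,0,0]]]'
python3 -m creep '[[[0.3,0,0.05,0,0,0,0]]]'
```

```text
time_s: 17.3
tcp_pos: [573.1, 78.7, 71.2]
tcp_rot: [0.001, 0.682, 0.731, 0.001]
contact_force: [0.3, -1.8, 2.0]
width: 13.9
time_s: 17.42
tcp_pos: [573.0, 79.1, 71.1]
tcp_rot: [0.001, 0.682, 0.731, 0.001]
contact_force: [0.3, -1.2, 2.1]
width: 13.7
time_s: 17.55
tcp_pos: [573.0, 79.4, 71.1]
tcp_rot: [0.001, 0.682, 0.731, 0.001]
contact_force: [0.4, -2.6, 2.6]
width: 13.8
```

```bash
python3 -c "
from h import *
delta([572.3,80,71.2],3.9)"
```

```text
tcp [573.04  79.4   71.13] yaw 3.93 F [ 0.4 -2.6  2.6] T [-0.32  0.08 -0.02] w 13.8 t 17.55
shift [ 0.65 -0.7  -0.07] rot [ 0.15 -0.    0.03]
```

```bash
python3 -m creep '[[[0,0,-0.15,0,0,0,0],[0,0,0,0,0,0,0]]]'
python3 -c "
from h import *
delta([572.3,80,71.2],3.9);c,im=shot('wrist','w13.png');crop(im,250,120,390,230,5.5,'w13a.png')"
```

```text
time_s: 17.8
tcp_pos: [573.0, 79.5, 71.2]
tcp_rot: [0.001, 0.682, 0.731, 0.001]
contact_force: [1.3, -2.1, 1.2]
width: 13.6
tcp [573.02  79.46  71.18] yaw 3.93 F [ 1.3 -2.1  1.2] T [-0.28  0.07 -0.05] w 13.6 t 17.8
shift [ 0.58 -0.68 -0.02] rot [ 0.15 -0.01  0.03]
```

View pics/w13a.png

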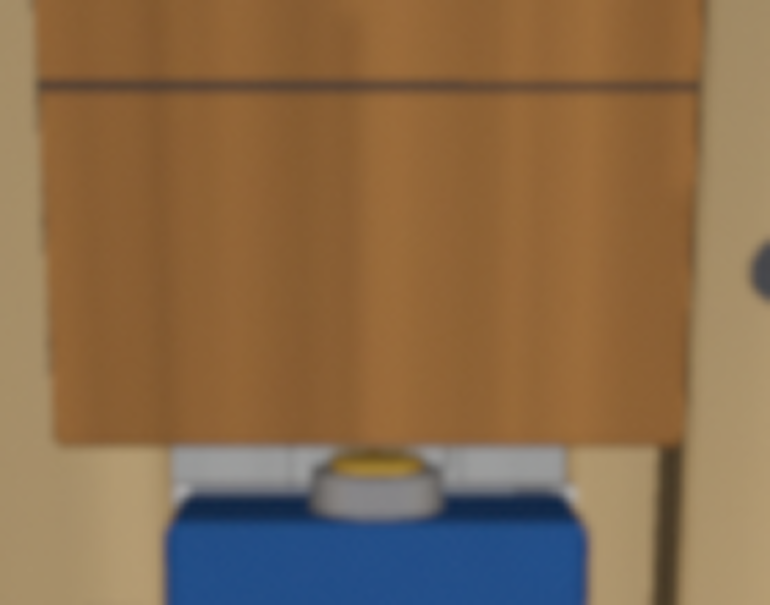

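```bash
python3 -m creep '[[[0.3,0,-0.25,0,0,0,0]]]'
python3 -m creep '[[[0.3,0,0,0,0,0,0]]]'
python3 -m creep '[[[0.25,0,0,0,0,0,0]]]'
```

```text
time_s: 17.98
tcp_pos: [572.8, 79.8, 71.2]
tcp_rot: [0.001, 0.682, 0.731, 0.001]
contact_force: [1.2, -0.6, -0.5]
width: 13.6
time_s: 18.1
tcp_pos: [572.8, 80.1, 71.2]
tcp_rot: [0.001, 0.682, 0.731, 0.001]
contact_force: [0.5, -1.5, 1.8]
width: 13.8
time_s: 18.23
tcp_pos: [572.8, 80.4, 71.2]
tcp_rot: [0.001, 0.682, 0.731, 0.001]
contact_force: [0.0, -2.0, 0.6]
width: 13.7
```

```bash
python3 -m creep '[[[0,0,0,0,0,0,0]]]'
python3 -c "
from h import *
delta([572.3,80,71.2],3.9);c,im=shot('wrist','w14.png');crop(im,250,120,390,230,5.5,'w14a.png')"
```

```text
time_s: 18.35
tcp_pos: [572.8, 80.4, 71.2]
tcp_rot: [0.001, 0.682, 0.731, 0.001]
contact_force: [-0.5, -1.1, 0.7]
width: 14.0
tcp [572.78  80.38  71.19] yaw 3.93 F [-0.5 -1.1  0.7] T [-0.23 -0.01  0.04] w 14.0 t 18.35
shift [-0.35 -0.51 -0.01] rot [ 0.12 -0.01  0.03]
```

View pics/w14a.png

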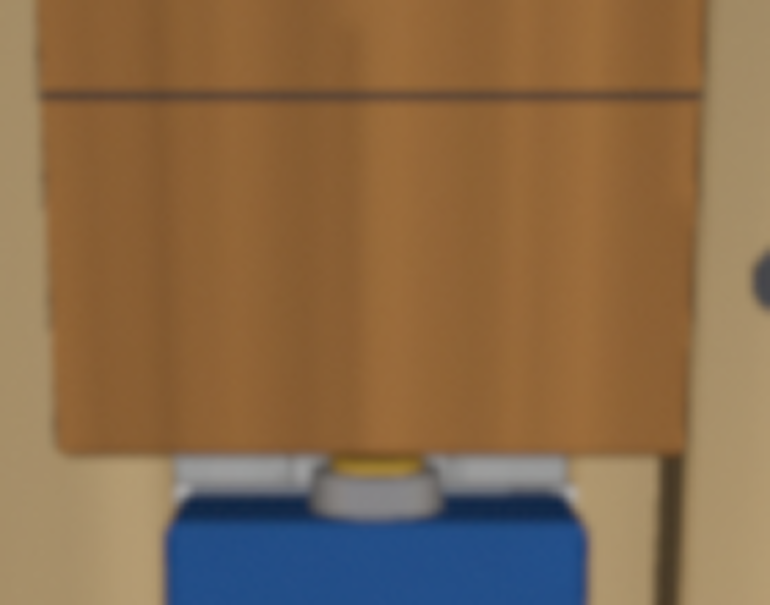

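```bash
python3 -m creep '[[[0.25,0,-0.1,0,0,0,0]]]' | grep -E "tcp_pos|force"
python3 -m creep '[[[0,0,0,0,0,0,0]]]'| grep -E "tcp_pos|force"
python3 -c "
from h import *
c,im=load('w14.png'); print(onz(c,[(318,120+96/5.5)],50)); c,im=load('w13.png'); print(onz(c,[(318,120+86/5.5)],50)); c,im=load('w12.png'); print(onz(c,[(318,120+61.5/5.5)],50))
delta([572.3,80,71.2],3.9)"
```

```text
tcp_pos: [572.7, 80.7, 71.2]
contact_force: [0.4, -0.3, 0.1]
tcp_pos: [572.7, 80.7, 71.2]
contact_force: [0.7, -0.9, 0.4]
[[566.69717629 157.83394668  50.        ]]
[[566.88516839 157.82149854  50.        ]]
[[566.90942302 157.73661702  50.        ]]
tcp [572.68  80.7   71.16] yaw 3.93 F [ 0.7 -0.9  0.4] T [-0.19  0.03  0.03] w 14.0 t 18.65
shift [-0.67 -0.43 -0.04] rot [ 0.11 -0.02  0.03]
```

```bash
python3 -m creep '[[[0.25,0,0,0,0,0,0]]]' | grep -E "tcp_pos|force"
python3 -m creep '[[[0,0,0,0,0,0,0]]]'| grep -E "tcp_pos|force"
```

```text
tcp_pos: [572.7, 80.9, 71.2]
contact_force: [0.7, -0.3, 0.3]
tcp_pos: [572.7, 80.9, 71.2]
contact_force: [0.4, -1.0, 0.5]
```

```bash
python3 -c "
from h import *
delta([572.3,80,71.2],3.9)"
```

```text
tcp [572.67  80.94  71.18] yaw 3.93 F [ 0.4 -1.   0.5] T [-0.21  0.04  0.04] w 13.6 t 18.9
shift [-0.92 -0.43 -0.03] rot [ 0.11 -0.02  0.03]
```

```bash
python3 -m creep '[[[0.25,0,0,0,0,0,0]]]' | grep -E "tcp_pos|force"
python3 -m creep '[[[0,0,0,0,0,0,0]]]'| grep -E "tcp_pos|force"
python3 -c "
from h import *
delta([572.3,80,71.2],3.9);c,im=shot('wrist','w15.png');crop(im,250,120,390,230,5.5,'w15a.png')"
```

```text
tcp_pos: [572.6, 81.2, 71.2]
contact_force: [-0.4, -1.4, -0.4]
tcp_pos: [572.6, 81.2, 71.2]
contact_force: [-0.4, -0.3, -0.2]
tcp [572.62  81.21  71.17] yaw 3.93 F [-0.4 -0.3 -0.2] T [-0.16  0.01  0.05] w 13.7 t 19.15
shift [-1.19 -0.41 -0.03] rot [ 0.11 -0.02  0.03]
```

View pics/w15a.png

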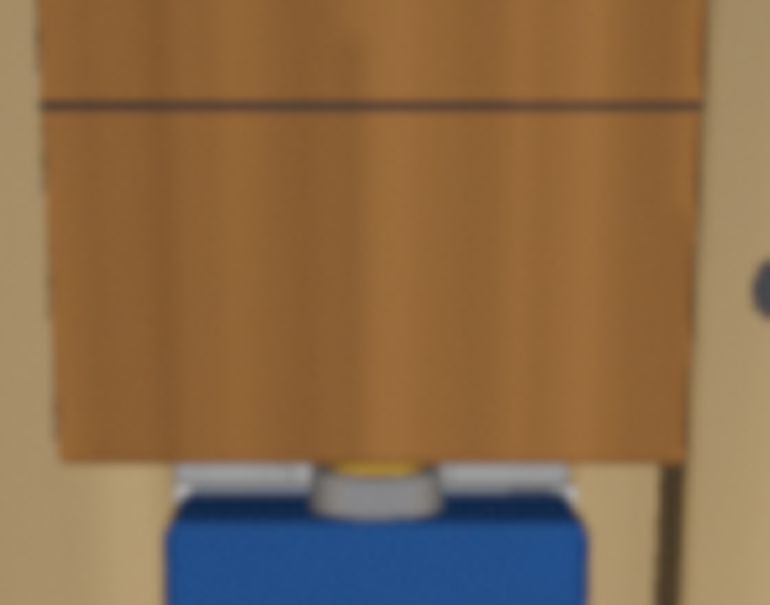

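```bash
python3 - <<'E'
from h import *
c,im=load('w15.png'); print(toolray(c,[(318,120+460/5.5)],71.1-50), onz(c,[(318,120+105/5.5)],50),onz(c,[(318,120+460/5.5)],50))
E
python3 -m creep '[[[0.25,0,0,0,0,0,0]]]' | grep -E "tcp_pos|force"
python3 -m creep '[[[0,0,0,0,0,0,0]]]'| grep -E "tcp_pos|force"
```

```text
[[41.54045118  0.23727471 21.1       ]] [[566.62990022 157.82823797  50.        ]] [[568.98086852 123.44362822  50.        ]]
tcp_pos: [572.7, 81.4, 71.2]
contact_force: [-0.2, -3.0, 0.7]
tcp_pos: [572.6, 81.3, 71.2]
contact_force: [0.3, -2.1, -0.4]
```

```bash
python3 -m creep '[[[0.15,0,0,0,0,0,0]]]' | grep -E "tcp_pos|force"
python3 -m creep '[[[0,0,0,0,0,0,0]]]'| grep -E "tcp_pos|force"
python3 -c "
from h import *
delta([572.3,80,71.2],3.9);c,im=shot('wrist','w16.png');crop(im,250,120,390,230,5.5,'w16a.png')"
```

```text
tcp_pos: [572.6, 81.4, 71.2]
contact_force: [0.3, -3.0, 1.0]
tcp_pos: [572.6, 81.4, 71.2]
contact_force: [0.7, -2.0, 0.7]
tcp [572.63  81.39  71.2 ] yaw 3.92 F [ 0.7 -2.   0.7] T [-0.38  0.06 -0.02] w 13.9 t 19.7
shift [-1.37 -0.42  0.  ] rot [0.11 0.01 0.02]
```

View pics/w16a.png

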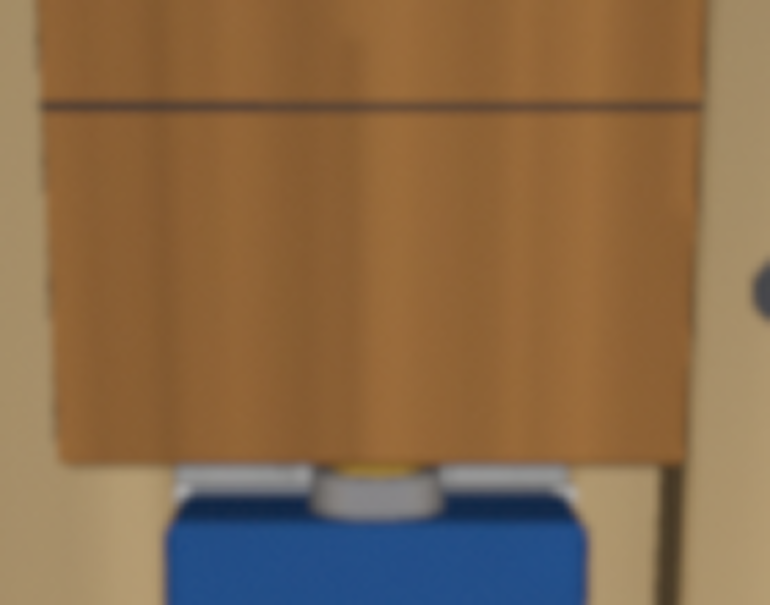

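Contact: Fy has settled near −2 N, further steps barely advance the stop, and the board line hasn't moved (157.8). I'll press the knob in stages.

```bash
python3 -m creep '[[[0,0,1,0,0,0,0],[0,0,1,0,0,0,0]]]' | grep -E "tcp_pos|force"
python3 -m creep '[[[0,0,1.5,0,0,0,0]]]' | grep -E "tcp_pos|force"
python3 -m creep '[[[0,0,1.5,0,0,0,0]]]'| grep -E "tcp_pos|force"
python3 -c "
from h import *
delta([572.6,81.4,66],3.9)"
```

```text
tcp_pos: [572.8, 81.3, 70.3]
contact_force: [-4.0, -2.7, 8.5]
tcp_pos: [573.0, 81.3, 69.6]
contact_force: [-4.7, -3.8, 9.6]
tcp_pos: [573.1, 81.4, 69.0]
contact_force: [-5.7, -2.2, 11.8]
tcp [573.08  81.36  69.02] yaw 3.93 F [-5.7 -2.2 11.8] T [-0.45  1.05  0.03] w 13.9 t 20.25
shift [ 0.08 -0.49  3.02] rot [0.19 0.01 0.03]
```

```bash
python3 -m creep '[[[0,-0.4,1.5,0.1,0,0,0]]]' | grep -E "tcp_pos|force"
python3 -m creep '[[[0,-0.3,1.5,0,0,0,0]]]'| grep -E "tcp_pos|force"
python3 -c "
from h import *
delta([572.6,81.4,66],3.9)"
```

```text
tcp_pos: [573.1, 81.3, 68.6]
contact_force: [-2.0, -3.1, 10.2]
tcp_pos: [573.1, 81.3, 68.2]
contact_force: [-3.6, -2.3, 11.9]
tcp [573.07  81.35  68.17] yaw 3.93 F [-3.6 -2.3 11.9] T [-0.43  0.96  0.04] w 14.1 t 20.5
shift [ 0.08 -0.47  2.17] rot [0.2  0.01 0.03]
```

```bash
python3 -m creep '[[[0,-0.5,1.8,0.1,0,0,0],[0,-0.5,1.8,0.1,0,0,0]]]' | grep -E "tcp_pos|force"
python3 -m creep '[[[0,-0.5,1.8,0,0,0,0]]]'| grep -E "tcp_pos|force"
python3 -c "
from h import *
delta([572.6,81.4,66],3.9)"
```

```text
tcp_pos: [573.1, 81.3, 67.2]
contact_force: [-3.6, -2.5, 13.1]
tcp_pos: [573.1, 81.3, 66.8]
contact_force: [-3.3, -3.0, 14.0]
tcp [573.09  81.34  66.85] yaw 3.93 F [-3.3 -3.  14. ] T [-0.46  0.99  0.02] w 13.5 t 20.88
shift [ 0.09 -0.49  0.84] rot [0.26 0.   0.03]
```

```bash
python3 -m creep '[[[0,-0.5,2,0.1,0,0,0],[0,-0.5,2,0.1,0,5,0]]]' | grep -E "tcp_pos|force"
python3 -m creep '[[[0,-0.5,1.8,0,0,8,0]]]'| grep -E "tcp_pos|force"
python3 -c "
from h import *
delta([572.6,81.4,66],3.9)"
```

```text
tcp_pos: [573.0, 81.3, 65.8]
contact_force: [-5.7, -2.1, 14.6]
tcp_pos: [572.9, 81.4, 65.5]
contact_force: [-5.4, -2.7, 15.3]
tcp [572.94  81.36  65.49] yaw -9.37 F [-5.4 -2.7 15.3] T [-0.6   1.36  0.04] w 13.5 t 21.25
shift [-0.01 -0.34 -0.51] rot [  0.28  -0.04 -13.27]
```

```bash
python3 -m creep '[[[-0.2,-0.9,1.5,0,0,9,0],[-0.35,-0.8,1.5,0,0,9,0]]]' | grep -E "tcp_pos|force"
python3 -m creep '[[[-0.45,-0.75,1.5,0,0,9,0]]]'| grep -E "tcp_pos|force"
python3 -c "
from h import *
delta([572.6,81.4,66],3.9-90)"
```

```text
tcp_pos: [572.7, 81.4, 65.9]
contact_force: [-1.0, -1.7, 13.3]
tcp_pos: [572.5, 81.4, 66.1]
contact_force: [-2.0, -2.8, 14.5]
tcp [572.55  81.44  66.05] yaw -37.26 F [-2.  -2.8 14.5] T [-0.4   0.88  0.05] w 13.9 t 21.62
shift [-0.    0.07  0.05] rot [ 0.26 -0.63 48.84]
```

```bash
python3 -m creep '[[[-0.35,-0.5,1.8,0.1,-0.1,9,0],[-0.4,-0.4,1.8,0.1,-0.1,9,0]]]' | grep -E "tcp_pos|force"
python3 -m creep '[[[-0.5,-0.35,1.8,0.1,-0.1,9,0]]]'| grep -E "tcp_pos|force"
python3 -c "
from h import *
delta([572.6,81.4,66],3.9-90)"
```

```text
tcp_pos: [572.5, 81.6, 65.7]
contact_force: [-4.8, -1.4, 14.7]
tcp_pos: [572.5, 81.7, 65.5]
contact_force: [-5.0, -2.9, 15.5]
tcp [572.48  81.69  65.53] yaw -65.16 F [-5.  -2.9 15.5] T [-0.59  1.18  0.05] w 13.8 t 22.0
shift [-0.01  0.32 -0.47] rot [-0.   -0.54 20.94]
```

```bash
python3 -m creep '[[[-0.7,-0.25,1.5,0,-0.2,9,0],[-0.75,-0.15,1.5,0,-0.2,8,0]]]' | grep -E "tcp_pos|force"
python3 -c "
from h import *
delta([572.6,81.4,66],3.9-90)"
```

```text
tcp_pos: [572.4, 81.8, 65.9]
contact_force: [-2.8, -1.6, 14.7]
tcp [572.36  81.83  65.89] yaw -82.75 F [-2.8 -1.6 14.7] T [-0.4   0.8   0.09] w 13.5 t 22.25
shift [ 0.18  0.46 -0.11] rot [-0.02 -0.37  3.35]
```

```bash
python3 -m creep '[[[-0.6,-0.05,1.7,0,-0.2,2.5,0]]]' | grep -E "tcp_pos|force"
python3 -c "
from h import *
delta([572.6,81.4,66],3.9-90)"
python3 -m creep '[[[-0.6,-0.05,1.7,0,-0.2,1.5,0]]]' | grep -E "tcp_pos|force"
python3 -c "
from h import *
delta([572.6,81.4,66],3.9-90)"
```

```text
tcp_pos: [572.4, 81.9, 65.8]
contact_force: [-4.1, -3.0, 15.3]
tcp [572.4   81.87  65.83] yaw -85.43 F [-4.1 -3.  15.3] T [-0.62  1.01  0.07] w 13.5 t 22.38
shift [ 0.16  0.49 -0.17] rot [-0.02 -0.27  0.67]
tcp_pos: [572.5, 81.9, 65.8]
contact_force: [-3.6, -3.2, 15.6]
tcp [572.5   81.92  65.8 ] yaw -86.99 F [-3.6 -3.2 15.6] T [-0.67  0.63  0.18] w 13.6 t 22.5
shift [ 0.07  0.52 -0.2 ] rot [-0.02 -0.19 -0.89]
```

```bash
python3 -m creep '[[[-0.6,-0.05,1.7,0,-0.1,1,0]]]' | grep -E "tcp_pos|force"
python3 -c "
from h import *
delta([572.6,81.4,66],3.9-90)"
python3 -m creep '[[[-0.5,-0.05,1.6,0,-0.1,1,0]]]' | grep -E "tcp_pos|force"
python3 -c "
from h import *
delta([572.6,81.4,66],3.9-90);c,im=shot('wrist','w17.png')"
```

```text
tcp_pos: [572.5, 82.0, 65.7]
contact_force: [-5.9, -3.2, 14.6]
tcp [572.48  81.96  65.71] yaw -88.01 F [-5.9 -3.2 14.6] T [-0.73  1.2   0.45] w 13.2 t 22.62
shift [ 0.1   0.56 -0.29] rot [-0.01 -0.18 -1.91]
tcp_pos: [572.3, 82.0, 65.6]
contact_force: [-9.0, -3.3, 15.7]
tcp [572.29  81.95  65.62] yaw -89.01 F [-9.  -3.3 15.7] T [-0.69  1.64  0.59] w 14.0 t 22.75
shift [ 0.3   0.56 -0.37] rot [-0.   -0.13 -2.91]
```

View pics/w17.png

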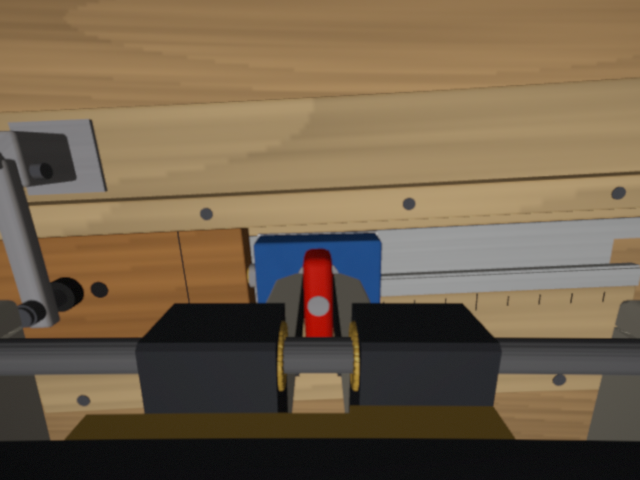

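```bash
python3 -m creep '[[[-0.5,0,1.5,0,0,-1.8,0]]]' | grep -E "tcp_pos|force"
python3 -c "
from h import *
delta([572.6,81.4,66],3.9-90)"
```

```text
tcp_pos: [572.1, 82.0, 65.6]
contact_force: [-4.7, -3.5, 15.5]
tcp [572.13  81.95  65.58] yaw -87.22 F [-4.7 -3.5 15.5] T [-0.71  0.92 -0.1 ] w 14.1 t 22.93
shift [ 0.45  0.57 -0.41] rot [ 0.01 -0.19 -1.12]
```

```bash
python3 -m creep '[[[-0.4,0,1.2,0,0,0.7,0]]]' | grep -E "tcp_pos|force"
python3 -c "
from h import *
delta([572.6,81.4,66],3.9-90)"
python3 -m creep '[[[-0.2,0,0.5,0,0,0,0],[-0.1,0,0,0,0,0,0]]]' | grep -E "tcp_pos|force"
python3 -c "
from h import *
delta([572.6,81.4,66],3.9-90)"
```

```text
tcp_pos: [572.2, 81.9, 65.9]
contact_force: [-5.6, -1.5, 15.3]
tcp [572.18  81.93  65.93] yaw -87.9 F [-5.6 -1.5 15.3] T [-0.57  1.19  0.25] w 13.7 t 23.05
shift [ 0.4   0.54 -0.07] rot [ 0.02 -0.28 -1.8 ]
tcp_pos: [572.2, 81.9, 67.8]
contact_force: [-5.5, -2.3, 10.4]
tcp [572.18  81.92  67.82] yaw -87.88 F [-5.5 -2.3 10.4] T [-0.57  1.32  0.18] w 14.0 t 23.3
shift [0.39 0.54 1.82] rot [ 0.03 -0.34 -1.78]
```

```bash
python3 -m creep '[[[0,0,-0.2,0,0,0,0]]]' | grep -E "tcp_pos|force"
python3 -m creep '[[[0,0,0,0,0,0,0]]]' | grep -E "tcp_pos|force"
python3 -m creep '[[[0,0,0,0,0,0,0]]]' | grep -E "tcp_pos|force"
python3 -c "
from h import *
delta([572.6,81.4,66],3.9-90)"
```

```text
tcp_pos: [572.1, 81.9, 68.2]
contact_force: [0.8, -2.4, -5.4]
tcp_pos: [572.1, 81.9, 68.1]
contact_force: [-0.6, -1.4, 0.7]
tcp_pos: [572.1, 81.9, 68.2]
contact_force: [-1.9, -2.4, 2.1]
tcp [572.08  81.91  68.16] yaw -87.86 F [-1.9 -2.4  2.1] T [-0.5   0.43  0.19] w 14.0 t 23.68
shift [0.48 0.53 2.16] rot [ 0.04 -0.34 -1.76]
```

```bash
python3 -m creep '[[[0,0,0,0,0,0,0.35],[0,0,0.1,0,0,0,0.35],[0,0,0.1,0,0,0,0.35],[0,0,0,0,0,0,0.35]]]'
python3 -c "
from h import *
delta([572.6,81.4,66],3.9-90);c,im=shot('wrist','w18.png')"
```

```text
time_s: 24.18
tcp_pos: [572.1, 82.4, 67.5]
tcp_rot: [-0.0, 1.0, 0.019, 0.003]
contact_force: [0.1, 0.6, -0.3]
width: 32.3
tcp [572.07  82.41  67.51] yaw -87.87 F [ 0.1  0.6 -0.3] T [ 0.02  0.2  -0.04] w 32.3 t 24.18
shift [0.49 1.03 1.51] rot [-0.02 -0.33 -1.77]
```

View pics/w18.png

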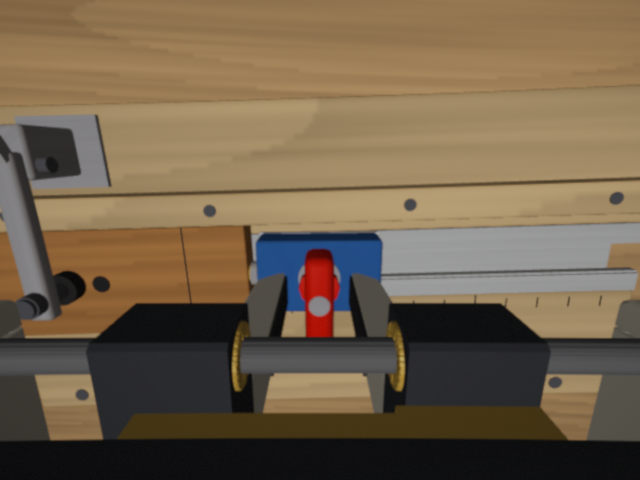

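```bash
python3 -m creep '[[[0,0,-3,0,0,0,0.36],[0,0,-6,0,0,0,0.36],[0,0,-12,0,0,0,0.36],[0,0,-20,0,0,0,0.36],[0,0,-20,0,0,0,0.36],[0,0,-8,0,0,0,0.36],[-20,0,0,0,0,0,0.36],[0,0,0,0,0,0,0.36]]]'
python3 -c "
from h import *
delta([572.6,81.4,66],3.9-90);c,im=shot('wrist','w19.png');crop(im,200,160,400,310,4,'w19a.png')
c,im=shot('side','s19.png');crop(im,260,180,370,330,4,'s19a.png')"
```

```text
time_s: 25.22
tcp_pos: [552.1, 81.7, 144.1]
tcp_rot: [-0.0, 1.0, 0.019, 0.005]
contact_force: [-0.5, -0.1, 0.5]
width: 33.7
tcp [552.09  81.66 144.08] yaw -87.87 F [-0.5 -0.1  0.5] T [0.02 0.19 0.01] w 33.7 t 25.23
shift [19.78  1.08 78.26] rot [-0.03 -0.52 -1.77]
```

View pics/w19.png

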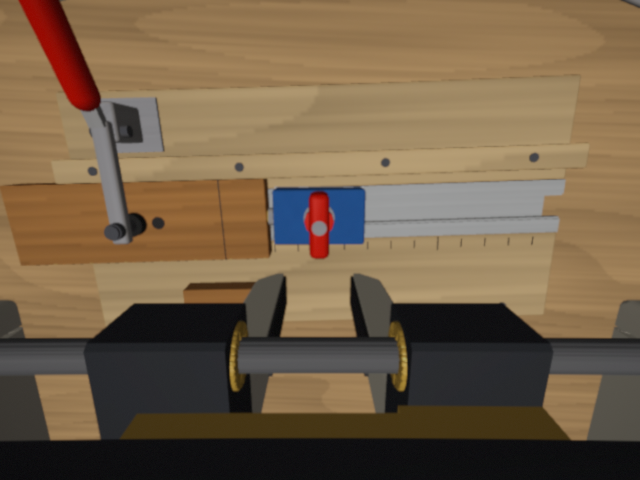

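View pics/w19a.png

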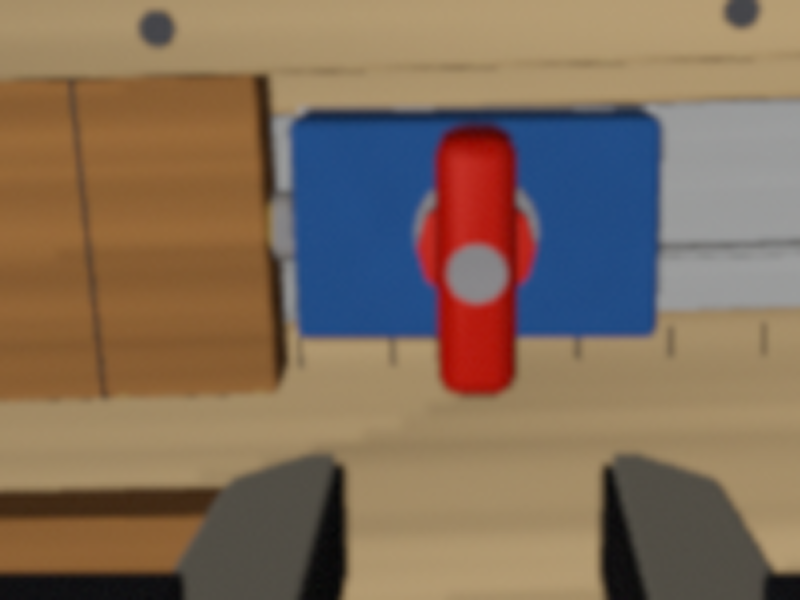

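View pics/s19a.png

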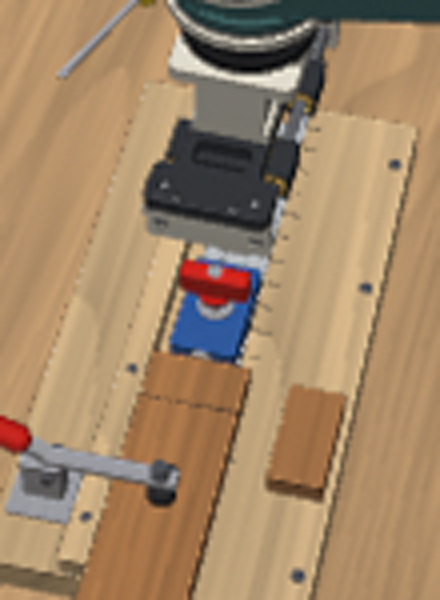

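```bash
python3 -m creep '[[[-10,-20,8,0,0,0,0.36],[-10,-18,10,0,0,0,0.36],[0,-3,10,0,0,0,0.36],[0,0,0,0,0,0,0.36],[0,0,0,0,0,0,0.36]]]'
python3 -c "
from h import *
delta([572.6,81.4,66],3.9-90);c,im=shot('wrist','w20.png');crop(im,250,150,390,260,5.5,'w20a.png')"
```

```text
time_s: 25.95
tcp_pos: [532.3, 123.0, 113.6]
tcp_rot: [-0.0, 1.0, 0.019, 0.004]
contact_force: [0.4, 0.3, 0.0]
width: 33.7
tcp [532.26 123.05 113.6 ] yaw -87.87 F [0.4 0.3 0. ] T [ 0.04  0.13 -0.07] w 33.7 t 25.95
shift [38.39 43.12 47.91] rot [ 0.   -0.46 -1.77]
```

View pics/w20a.png

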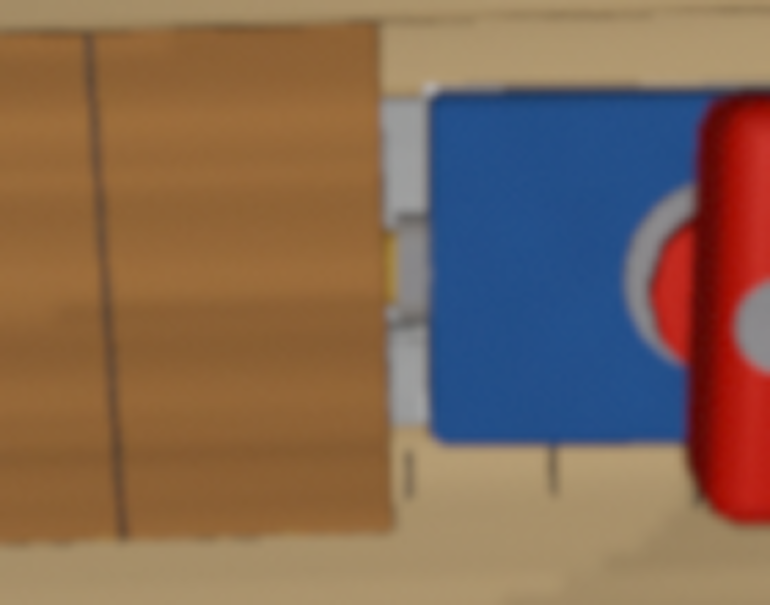

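```bash
python3 -m creep '[[[0,0,-20,0,0,0,0.36],[0,0,-40,0,0,0,0.36],[0,10,-30,0,0,0,0.36],[0,30,0,0,0,0,0.36],[0,50,0,0,0,0,0.36],[0,55,0,0,0,0,0.36],[0,55,0,0,0,0,0.36],[0,50,0,0,0,0,0.36],[0,30,0,0,0,0,0.36],[0,10,0,0,0,0,0.36],[0,0,0,0,0,0,0.36]]]'
python3 - <<'E'
from h import *
delta([572.6,81.4,66],3.9-90);c,im=shot('top','t21.png');crop(im,180,180,380,290,4,'t21a.png')
a=cv2.cvtColor(cv2.imread('pics/top0.png'),cv2.COLOR_BGR2GRAY).astype(np.float32);b=cv2.cvtColor(im,cv2.COLOR_BGR2GRAY).astype(np.float32)
def sh(x0,y0,x1,y1):
    A=a[y0:y1,x0:x1];B=b[y0:y1,x0:x1]; w=cv2.createHanningWindow((x1-x0,y1-y0),cv2.CV_32F); return cv2.phaseCorrelate(A-A.mean(),B-B.mean(),w)
print('board near end/pencil',sh(228,220,262,246)); print('board far',sh(188,222,214,248)); print('jig',sh(280,245,352,272)); print('fence',sh(270,190,350,216)); print('offcut',sh(232,250,266,272)); print('caddy tbolt',sh(405,205,450,250)); print('screwdr',sh(340,160,420,195)); print('square',sh(465,240,515,320)); print('wrench',sh(95,285,170,320))
# sub pixel board end & pencil line profile
for y in (232,):
    print('before',a[226:238,255:275].mean(0).round(0)); print('after ',b[226:238,255:275].mean(0).round(0))
    print('before',a[240:244,240:270].mean(0).round(0)); print('after ',b[240:244,240:270].mean(0).round(0))
    print('far b',a[230:240,182:196].mean(0).round(0)); print('far a',b[230:240,182:196].mean(0).round(0))
E
```

```text
time_s: 27.38
tcp_pos: [543.7, -177.8, 226.1]
tcp_rot: [0.001, 1.0, 0.018, 0.012]
contact_force: [-0.2, -0.5, -0.3]
width: 33.3
tcp [ 543.71 -177.84  226.05] yaw -87.99 F [-0.2 -0.5 -0.3] T [0.03 0.16 0.04] w 33.3 t 27.38
shift [  34.1  -258.52  160.19] rot [ 0.19 -1.39 -1.88]
board near end/pencil ((0.013848002018654881, 0.4678354979451349), 1.0748614710544853)
board far ((0.48133497880280096, 0.6359861293012123), 0.6624898786243915)
jig ((-0.06706913980010398, 0.5659209537000223), 0.9881149299841359)
fence ((-0.0962119510741033, 0.6192951149882475), 0.9900884539992721)
offcut ((0.3159662045430771, -0.1711813288612678), 0.9093176661818115)
caddy tbolt ((0.13442186646597065, 1.6022104012995975), 0.3706895964822651)
screwdr ((2.228018322431957, 0.48764855914160066), 0.19510462515883975)
square ((0.004021027482355777, 0.05004687626354354), 1.0171992449760436)
wrench ((0.5032052600664656, -0.13221153861362112), 0.8988561647909659)
before [104. 104. 104. 103. 103. 102. 102. 107. 125. 145. 151. 151. 151. 152.
 151. 151. 151. 150. 151. 151.]
after  [112. 112. 112. 112. 112. 112. 112. 116. 123. 117.  98.  82.  81.  82.
  82.  81.  82.  86.  93.  98.]
before [ 98. 100.  99. 100.  98.  98.  99.  97.  96.  93.  91.  94.  97.  98.
  99.  99. 100.  97.  96.  96.  95.  92.  90. 103. 126. 140. 147. 148.
 150. 149.]
after  [106. 108. 108. 107. 107. 107. 106. 106. 104. 101.  98. 102. 106. 105.
 106. 108. 107. 107. 104. 104. 103. 100.  98. 112. 135. 147. 149. 151.
 154. 154.]
far b [124. 124. 124. 125. 122. 118. 110. 104. 103. 104. 104. 104. 104. 104.]
far a [135. 135. 135. 135. 133. 128. 119. 114. 112. 112. 113. 113. 113. 113.]
```

View pics/t21.png

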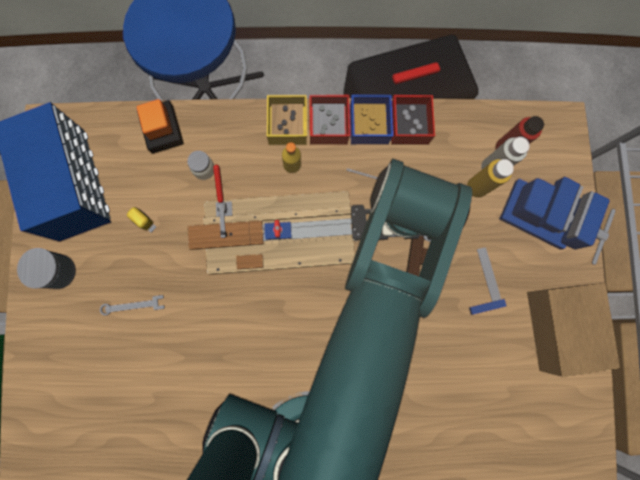

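The profiles through the board's pencil line and end match in the before and after top views to within about 0.1 px, so the board hasn't shifted. The knob lies across the track. Handing in.

```bash
python3 -c "
from plant import order
print(order.finish_job())"
```

```text
the job is handed in; nothing more can be done
None
```

The stop is locked in the T-track with its brass nose against the board, and I handed the job in at about 27.4 s of the 72 s allowed.

**What I did**
- I lifted the stop out of the rest block by its knob and turned it so the nose faced the board. I lowered it into the slot about 35 mm short of the board.
- I slid it until the nose touched, at about 2–3 N. The contact force along the track read no more than about 4 N after that, below the 7 N at which the board slips.
- I pressed the knob about 5.5 mm down with about 15 N and turned it clockwise to its stop, where the wrist torque rose to 0.6 N m. I then let it spring up, released it and moved the arm clear.

**What the last checks showed**
- **Locked:** the knob lies across the track. Before I let go it had settled about 3 mm down, as it should when locked.
- **Nose:** in the wrist picture the brass meets the board's end with no visible gap.
- **Board and the rest:** the pencil line and both ends of the board match in the before and after top views to about 0.1 px (roughly 0.3 mm). The other items look in place, but the arm hid the T-bolt and screwdriver, so their before/after check is not valid.

**What did not go cleanly**
- **First grip:** the first closing stopped on the round collar under the bar. I opened, rose 9 mm and gripped the bar itself.
- **Side load on the track:** pressing down bent the arm sideways, putting usually 2–6 N on the slot wall, and 9 N for a moment when I turned about 1–2° past the stop. I backed that off before letting go.

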